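# Clamp phone boards on a vacuum bed and set the magnifier

### The arm

A 7-joint arm with a two-finger parallel gripper is mounted at the origin on the work surface. World frame = base frame: x ahead of the robot, y to its left, z up, the work surface at z = 0. Lengths are in m, angles in rad, forces in N, time in s.
With the tool pointing down it reaches from about 0.4 to 0.85 m from the base axis. Payload 10.4 kg.
Tool frame: the origin (TCP) lies at the very end of the fingers, on their centre line; the grasp point (between the pads) lies 19 mm behind it; z points along the fingers, y is the line along which they close (so a half turn about z gives the same grasp; the last joint's range is limited). The gripper opens to 85 mm and grips with 20 to 120 N. Pads are 22 mm wide; open, the fingers measure 114 mm over their backs; the gripper's body (76 mm by 85 mm) begins 54 mm behind the grasp point. The pads swing forward as they close: fully open they stand 13 mm farther back than shut.
Start: joints at [1.185, 0.332, -0.065, 1.46, 0.022, 1.35, -0.088], TCP at [0.222, -0.584, 0.231] pointing down, gripper open.
Joint ranges: [-2.6, 2.6], [-0.5, 2.12], [-1.47, 1.34], [0.16, 2.42], [-1.27, 4.41], [0.06, 2.06], [-2.6, 2.6]. Speed limits (rad/s): [2.22, 2.22, 2.79, 2.79, 3.14, 3.14, 3.14].

### API

Orientations are given as a unit quaternion [x, y, z, w].
In Python, from workcell import * gives the robot as it stands. The module is installed in compiled form; this text tells all that it offers.
- The arm moves only by the tool carry_out, never from a script. Its argument "motion" is a list of rows, each an object with "xyz": the shift along the tool's x, y, z in m, a list of three; "angular": the turn, a rotation vector about the tool's x, y, z in degrees, a list of three. A call has 1 to 12 rows; each row is the pose to reach, as a shift and turn from the pose commanded when the call began, along the tool's axes at that moment; what a row does not reach only later rows make up. A row lasts 1/10 s, in which the tool goes at most 50 mm and 8.59 degrees, less where a joint would pass 70% of its speed; a pose out of reach is approached as far as the arm can. A call with a gripper value outside its range is refused whole. "hand" is the opening, from 0 (shut) to 1 (fully open), set as the call begins (left out, the last holds). The fingers move at their own pace and stop on an object; "grip_force" is the grip in N (left out, the last holds). Time passes only in rows, so rows that repeat a pose let the fingers close. It gives the time, the measured TCP pose, the force, the opening and the grip force at its end, in the units of the state.
- get_obs(): the state, without advancing time (a new reading comes with each control period).
- camera(name): name is "side" or "top" or "wrist"; returns a dict with "img" (420x560x3 uint8, red, green, blue), "fx", "fy", "cx", "cy" (pixels), "extrinsics" (4x4, takes a point from camera to world coordinates). Camera axes: x right, y up, looking along -z (the intrinsics and any distortion apply to the point x, -y, -z); pixel columns grow to the right and rows downward; lengths in m; the calibration is good to about 2 mm. A picture is of the moment at which its call begins. There is no depth.
- hand_in(): hands the job in; it is judged then, once.
The state is a dict: "clock": time; "joint_pos": joint angles; "joint_velocities": joint speeds; "tau": joint torques, N m; "position": TCP position; "ee_rot": TCP orientation; "ft_force": force on the tool from outside, world axes, zero at the start; "torque": the same for the moment, N m; "grip_width": opening from 0.0 (shut) to 1.0 (fully open); "grasp_force": force on a finger pad.
Only numpy, scipy, OpenCV 4.12 (cv2) and the standard library are available. Lean on these libraries where they do the work, as an engineer would, in place of code of your own. Each camera call takes 0.05 s, during which the arm holds its last target. There are 200 camera calls.

### The job

Lay every circuit-board carrier on the bench flat on the vacuum bed, lengthwise, each on a black pad of its own and within its outline. With all of them in place, clamp them by pumping the hand pump: push its plunger right down to the stop at least three times, letting it come fully up after each stroke. Then swing the magnifier's lens over the middle of the bed and tilt its head level, and leave everything else on the bench where it is.

Things in the scene. Friction and masses are not known exactly. Their poses are not given: they have to be found in the camera images.
- carrier0: Circuit-board carrier: aluminium plate 110 long (its x) x 36 wide (y) x 14 high with a dark phone board on top and, in the middle of the top, a black upright grip bar 50 long (x) x 14 thick (y) rising from 14 to 38 above the underside: pinch it across its thickness. About 140 g; origin at the centre of its underside, z up. Starts flat on the bench. Three or four are present, all alike.
- carrier1: Circuit-board carrier: aluminium plate 110 long (its x) x 36 wide (y) x 14 high with a dark phone board on top and, in the middle of the top, a black upright grip bar 50 long (x) x 14 thick (y) rising from 14 to 38 above the underside: pinch it across its thickness. About 140 g; origin at the centre of its underside, z up. Starts flat on the bench. Three or four are present, all alike.
- carrier2: Circuit-board carrier: aluminium plate 110 long (its x) x 36 wide (y) x 14 high with a dark phone board on top and, in the middle of the top, a black upright grip bar 50 long (x) x 14 thick (y) rising from 14 to 38 above the underside: pinch it across its thickness. About 140 g; origin at the centre of its underside, z up. Starts flat on the bench. Three or four are present, all alike.
- carrier3: Circuit-board carrier: aluminium plate 110 long (its x) x 36 wide (y) x 14 high with a dark phone board on top and, in the middle of the top, a black upright grip bar 50 long (x) x 14 thick (y) rising from 14 to 38 above the underside: pinch it across its thickness. About 140 g; origin at the centre of its underside, z up. Starts flat on the bench. Three or four are present, all alike.
- bed: Vacuum bed: a fixed aluminium slab 160 (its x) x 310 (its y) x 30 high with four black porous pads, each 130 (x) x 54 (y), in a row along its y at y = -111, -37, +37 and +111, flush with the top; origin at the centre of its underside.
- bed_centre (a point): Centre of the bed's top face, 30 above the bench.
- pad0 (a point): Centre of pad 0 on the bed's top face (pads lie side by side along the bed's y; long side along the bed's x).
- pad1 (a point): Centre of pad 1 on the bed's top face (pads lie side by side along the bed's y; long side along the bed's x).
- pad2 (a point): Centre of pad 2 on the bed's top face (pads lie side by side along the bed's y; long side along the bed's x).
- pad3 (a point): Centre of pad 3 on the bed's top face (pads lie side by side along the bed's y; long side along the bed's x).
- plunger_top (a point): Centre of the flat top of the pump's black mushroom head (46 diameter, 18 high), 150 above the bench at rest, 120 at the stop. The head stands on a steel stem above a grey round pump body (60 diameter, 92 high, 84 diameter foot) fixed to the bench.
- plunger (a joint): Travel of the pump's plunger, m: 0 fully up, 0.030 at its stop, vertical. Its spring pushes back with about 4 N at the top and 12 N at the stop and returns it when released.
- swivel_axis (a point): Point on the magnifier's vertical swivel axis at the height of its tilt hinge (270 above the bench): the top of the steel post (22 diameter, white round base 110 diameter, fixed to the bench) that stands beyond the bed. The arm top is 290 above the bench.
- swivel (a joint): Swivel of the magnifier's arm, rad, about the post, range -1.5 to 1.5. At 0 the arm points along the -x of the bed's frame; growing values swing it clockwise seen from above (from -x towards +y). It stays where it is left (friction about 0.35 N m).
- head (a joint): Tilt of the magnifier's head, rad, range -0.9 to 0.5: 0 level, negative with the handle hanging down, positive with the handle raised. The horizontal hinge lies across the arm, 140 out from the swivel axis and 270 above the bench. It stays where it is left (friction about 0.42 N m).
- lens (a point): Centre of the magnifier's lens (white ring 132 outside diameter, 20 thick), 80 out from the tilt hinge.
- handle (a point): Grip point on the magnifier's handle: a round grey stub, 14 diameter and 62 long, sticking out of the ring away from the post, in line with arm and lens; this point is 182 out from the tilt hinge, the stub runs from 142 to 204 out.
- phone_b: Bystander: black phone 145 x 70 x 9 lying at the right of the bench; origin under its centre. Leave it.
- meter: Bystander: orange multimeter 150 x 78 x 42; origin under its centre. Leave it.
- pot: Bystander: grey plastic cup 72 diameter, 80 high; origin under its centre. Leave it.
Not all that is in view belongs to the job. What is shaped like the carrier1 but orange is not meant.

How it is judged:
On the way, in this order (a step that is already met when the one before it is completed fails the run):
1. every carrier lies on a pad of its own and the plunger is pressed to its stop ((horizontal distance between carrier0 and pad0 below 0.015 m or horizontal distance between carrier0 and pad1 below 0.015 m or horizontal distance between carrier0 and pad2 below 0.015 m or horizontal distance between carrier0 and pad3 below 0.015 m) and angle between the x axis of each of carrier0, carrier1, carrier2, carrier3 and the x axis of bed, either way round below 0.2 rad and angle between each of carrier0, carrier1, carrier2, carrier3's own z axis and vertical below 0.08 rad and z of carrier0 in the frame of bed between 0.026 and 0.034 m and (horizontal distance between carrier1 and pad0 below 0.015 m or horizontal distance between carrier1 and pad1 below 0.015 m or horizontal distance between carrier1 and pad2 below 0.015 m or horizontal distance between carrier1 and pad3 below 0.015 m) and z of carrier1 in the frame of bed between 0.026 and 0.034 m and (horizontal distance between carrier2 and pad0 below 0.015 m or horizontal distance between carrier2 and pad1 below 0.015 m or horizontal distance between carrier2 and pad2 below 0.015 m or horizontal distance between carrier2 and pad3 below 0.015 m) and z of carrier2 in the frame of bed between 0.026 and 0.034 m and (horizontal distance between carrier3 and pad0 below 0.015 m or horizontal distance between carrier3 and pad1 below 0.015 m or horizontal distance between carrier3 and pad2 below 0.015 m or horizontal distance between carrier3 and pad3 below 0.015 m) and z of carrier3 in the frame of bed between 0.026 and 0.034 m and value of joint plunger above 0.027 m), for 0.1 s.
2. the plunger is fully up again (value of joint plunger below 0.003 m), for 0.1 s.
3. the plunger is pressed to its stop a second time (value of joint plunger above 0.027 m), for 0.1 s.
4. the plunger is fully up again (value of joint plunger below 0.003 m), for 0.1 s.
5. the plunger is pressed to its stop a third time (value of joint plunger above 0.027 m), for 0.1 s.
6. the plunger is fully up again (value of joint plunger below 0.003 m), for 0.1 s.
7. the lens is over the middle of the bed and the head level (horizontal distance between lens and bed_centre below 0.025 m and value of joint head between -0.12 and 0.12 rad), for 0.2 s.
At the end, for the whole second after the job is handed in: Each carrier flat on the bed, within 15 mm of the centre of a pad of its own and 0.2 rad of its length; plunger up (3 mm) after three strokes to within 3 mm of its stop, begun with all carriers placed; lens within 25 mm of the bed centre horizontally, head within 0.12 rad of level; all at rest (all of step 7 and (horizontal distance between carrier0 and pad0 below 0.015 m or horizontal distance between carrier0 and pad1 below 0.015 m or horizontal distance between carrier0 and pad2 below 0.015 m or horizontal distance between carrier0 and pad3 below 0.015 m) and angle between the x axis of each of carrier0, carrier1, carrier2, carrier3 and the x axis of bed, either way round below 0.2 rad and angle between each of carrier0, carrier1, carrier2, carrier3's own z axis and vertical below 0.08 rad and z of carrier0 in the frame of bed between 0.026 and 0.034 m and (horizontal distance between carrier1 and pad0 below 0.015 m or horizontal distance between carrier1 and pad1 below 0.015 m or horizontal distance between carrier1 and pad2 below 0.015 m or horizontal distance between carrier1 and pad3 below 0.015 m) and z of carrier1 in the frame of bed between 0.026 and 0.034 m and (horizontal distance between carrier2 and pad0 below 0.015 m or horizontal distance between carrier2 and pad1 below 0.015 m or horizontal distance between carrier2 and pad2 below 0.015 m or horizontal distance between carrier2 and pad3 below 0.015 m) and z of carrier2 in the frame of bed between 0.026 and 0.034 m and (horizontal distance between carrier3 and pad0 below 0.015 m or horizontal distance between carrier3 and pad1 below 0.015 m or horizontal distance between carrier3 and pad2 below 0.015 m or horizontal distance between carrier3 and pad3 below 0.015 m) and z of carrier3 in the frame of bed between 0.026 and 0.034 m and value of joint plunger below 0.003 m and linear speed of each of carrier0, carrier1, carrier2, carrier3 below 0.02 m/s and velocity of joint swivel between -0.05 and 0.05 rad/s and velocity of joint head between -0.05 and 0.05 rad/s); the robot touches nothing.
It fails at once if a bystander (phone, multimeter, cup) is pushed more than 50 mm away (distance of any of phone_b, meter, pot from where it was at the start of the episode above 0.05 m).
Of carrier0, carrier1, carrier2, carrier3 only 3 to 4 are there at a start; the rules pass over those that are not, and their reading is None.
At some moment in a run one of carrier0, carrier1, carrier2, carrier3 may be knocked a few centimetres aside while the robot is not near it.
Once in a run the grip may slacken for a moment while it holds something.
It also fails if it takes over 210 s, if anything falls off the work surface, if the arm or the gripper's body presses on something with over 40 N, if the wrist force passes 120 N, or if a joint passes its speed limit or range.

## Working session

There is one attempt and no reset: what is moved stays moved. The work goes in short steps, Python scripts to look and compute and a tool call to move; the robot and the scene stay as the last step left them, time stands still between calls to the robot, and variables do not carry over. Pictures are saved under pics/ and viewed, at most 16 in all, crops included, and the job is handed in when it is done.

Besides the shell and the picture viewer there is one more tool, called after "Request:" as name(argument=value, ...), one argument or row to a line, values as JSON. carry_out: Moves the arm, as the interface text tells. Its arguments: {"type":"object","properties":{"motion":{"type":"array"},"hand":{"type":"number"},"grip_force":{"type":"number"}},"required":["motion"]}

```bash
mkdir -p pics
cat > h.py <<'E'
import numpy as np, cv2
from workcell import *
from scipy.spatial.transform import Rotation as R
def snap(n,f=None):
    c=camera(n)
    if f: cv2.imwrite('pics/'+f,c['img'][:,:,::-1])
    return c
def ray(c,u,v):
    E=np.array(c['extrinsics']);d=np.array([(u-c['cx'])/c['fx'],-(v-c['cy'])/c['fy'],-1.])
    return E[:3,3],E[:3,:3]@d
def onz(c,u,v,z):
    o,d=ray(c,u,v);return o+d*(z-o[2])/d[2]
def proj(c,p):
    E=np.array(c['extrinsics']);q=E[:3,:3].T@(np.array(p)-E[:3,3])
    return c['cx']+c['fx']*q[0]/-q[2], c['cy']-c['fy']*q[1]/-q[2]
E
python3 - <<'E'
from h import *
for n in ['top','side']:
    c=snap(n,n+'0.png');print(n,{k:c[k] for k in c if k!='img'})
print(get_obs())
E
```

```text
top {'fx': 389.28481784040275, 'fy': 389.28481784040275, 'cx': 276.2599842488567, 'cy': 207.97903918583518, 'extrinsics': array([[ 1.67149938e-03,  9.82751024e-01, -1.84926012e-01,
         3.04720490e-01],
       [-9.99898018e-01, -9.80320158e-04, -1.42475335e-02,
        -6.00070473e-02],
       [-1.41830648e-02,  1.84930968e-01,  9.82649163e-01,
         1.53379589e+00],
       [ 0.00000000e+00,  0.00000000e+00,  0.00000000e+00,
         1.00000000e+00]])}
side {'fx': 470.1744400475497, 'fy': 470.1744400475497, 'cx': 280.2218559220295, 'cy': 204.8773924185106, 'extrinsics': array([[-0.73908305,  0.48709099, -0.46529411, -0.16451635],
       [-0.67359991, -0.52990347,  0.51523341,  0.73803874],
       [ 0.00440459,  0.69422235,  0.71974713,  1.26362768],
       [ 0.        ,  0.        ,  0.        ,  1.        ]])}
{'clock': 0.1, 'joint_pos': array([ 1.18541881,  0.33280091, -0.06471101,  1.46085023,  0.02155219,
        1.3499068 , -0.08851961]), 'joint_velocities': array([ 0.00144745, -0.00069474, -0.00026606, -0.00208464,  0.00018834,
       -0.00047087, -0.00045454]), 'tau': array([ 1.23272628e-03, -6.26745629e+01,  4.89868317e-02, -3.92432070e+01,
        1.63812912e-02,  6.98115531e-03, -3.86219176e-05]), 'position': array([ 0.22169377, -0.5839998 ,  0.23060375]), 'ee_rot': array([ 9.83593974e-01,  1.80395370e-01, -1.18556646e-04, -6.25255075e-04]), 'ft_force': array([0.33649619, 0.19562538, 0.1426875 ]), 'torque': array([-0.02356292, -0.00863742, -0.00313036]), 'grasp_force': 0.0, 'grip_width': 1.0024796086298133}
```

View pics/top0.png

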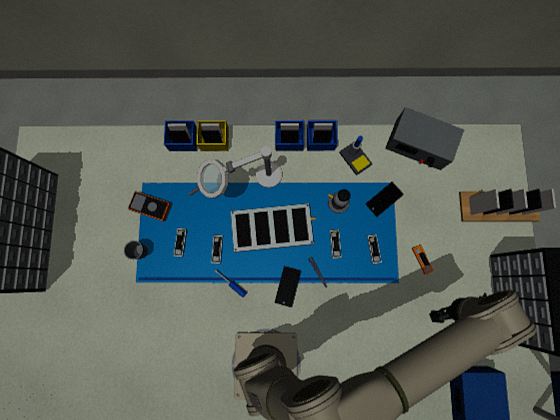

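View pics/side0.png

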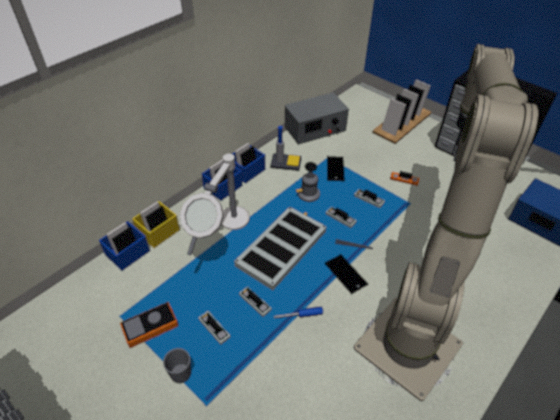

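The top view shows these candidates:
- Silver carriers: (180,242), (217,249), (336,243) and (375,248).
- Orange look-alike, not wanted: (422,259).
- Dark phones at (288,286) and (384,198), and the multimeter at (150,206).

I choose the four silver ones. The bed is at (272,227), the pump at (340,200), and the lens at (212,178) with its post at (266,180).

```bash
cat >> h.py <<'E'
def rect(c,m,seed,z,lo=20):
    n,l,s,ce=cv2.connectedComponentsWithStats(m.astype(np.uint8))
    i=min([k for k in range(1,n) if s[k,4]>lo],key=lambda k:np.hypot(*(ce[k]-seed)))
    ys,xs=np.nonzero(l==i)
    P=np.array([onz(c,x,y,z)[:2] for x,y in zip(xs,ys)],np.float32)
    (a,b),(w,h),t=cv2.minAreaRect(P*1000)
    if w<h:w,h,t=h,w,t+90
    return np.round([a,b,w,h,(t+90)%180-90,len(xs)],1)
def bright(c):
    i=c['img'].astype(int);return (i.min(2)>95)&(i.max(2)-i.min(2)<50)
E
python3 - <<'E'
from h import *
c=snap('top')
m=bright(c).astype(np.uint8)
for s in [(180,242),(217,249),(336,243),(375,248)]:
    w=np.zeros_like(m);w[s[1]-22:s[1]+22,s[0]-14:s[0]+14]=1
    mm=cv2.morphologyEx(m*w,cv2.MORPH_CLOSE,np.ones((7,7)))
    print('car',rect(c,mm,s,.014))
w=np.zeros_like(m);w[198:256,225:318]=1
print('bed',rect(c,cv2.morphologyEx(m*w,cv2.MORPH_OPEN,np.ones((2,2))),(272,227),.030))
i=c['img'].astype(int);d=((i.max(2)<45)*w)
for s in [(243,234),(263,230),(282,226),(301,222)]: print('pad',rect(c,d,s,.03))
for n,z,u,v in [('plunger',.15,342,195),('swivel',.28,266,153),('lens',.25,212,178),('base',.01,268,180)]: print(n,onz(c,u,v,z).round(3))
a=cv2.resize(c['img'][140:290,120:300],None,fx=3,fy=3,interpolation=cv2.INTER_CUBIC)
b=cv2.resize(c['img'][160:280,310:440],None,fx=3.75,fy=3.75,interpolation=cv2.INTER_CUBIC)
b=b[:450]; b=cv2.resize(b,(260,450)) if 0 else b
cv2.imwrite('pics/crop1.png',cv2.resize(np.hstack([a,b])[:,:,::-1],(800,350)))
E
```

```text
car [436.8 343.4  73.6  33.5  -5.3 126. ]
car [398.5 197.   49.5  33.7  -2.9  67. ]
car [ 449.1 -269.2  109.5   34.     3.8  239. ]
car [ 429.7 -419.1  110.5   33.8    7.9  203. ]
bed [ 508.8  -23.4  307.4  160.1  -84.3 1296. ]
pad [501.8  92.  126.6  51.2   5.6 423. ]
pad [509.2  18.2 126.7  50.5   5.8 418. ]
pad [517.2 -55.4 125.5  50.8   5.8 419. ]
pad [ 524.2 -128.8  126.4   50.6    5.6  421. ]
plunger [ 0.613 -0.279  0.15 ]
swivel [ 0.729 -0.007  0.28 ]
lens [0.651 0.178 0.25 ]
base [ 0.707 -0.004  0.01 ]
```

View pics/crop1.png

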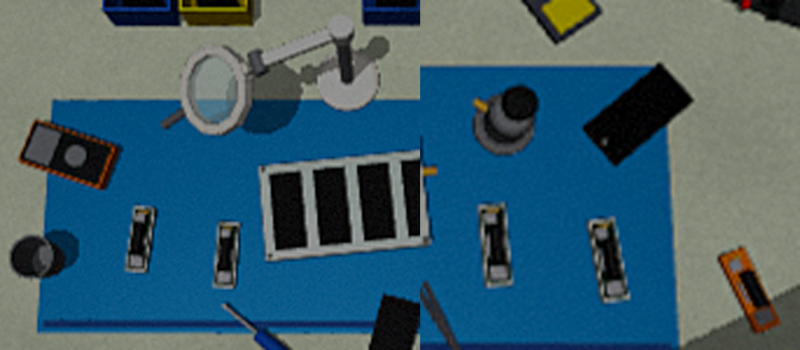

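```bash
cat >> h.py <<'E'
def go(x,y,z,yaw):
    "shift/turn in tool axes to a tool-down pose, tool x at yaw (deg)"
    o=get_obs();r=R.from_quat(o['ee_rot'])
    a=np.radians(yaw);t=R.from_matrix(np.array([[np.cos(a),np.sin(a),0],[np.sin(a),-np.cos(a),0],[0,0,-1]]))
    s=r.inv().apply(np.array([x,y,z])-o['position'])
    print('xyz',(s).round(4),'rot',np.degrees((r.inv()*t).as_rotvec()).round(1))
E
python3 - <<'E'
from h import *
c=snap('top')
for u,v in [(180.8,242.5),(217.2,249)]: print(onz(c,u,v,.014).round(3))
go(.430,-.419,.2,7.9)
c=snap('wrist');print(proj(c,get_obs()['position']),np.array(c['extrinsics']).round(3),c['fx'])
E
```

```text
[0.453 0.336 0.014]
[0.428 0.192 0.014]
xyz [ 0.2533 -0.0804  0.0309] rot [-0.   0.  12.9]
(np.float64(278.5303860292014), np.float64(271.8220139529436)) [[ 0.353  0.885  0.302  0.299]
 [-0.935  0.335  0.114 -0.555]
 [-0.    -0.323  0.946  0.374]
 [ 0.     0.     0.     1.   ]] 328.12947601948764
```

Request:
carry_out(
  motion=[
    {"xyz": [0.0,0.0,0.0],"angular": [0,0,6]},
    {"xyz": [0.253,-0.08,0.0],"angular": [0,0,12.9]},
    {"xyz": [0.253,-0.08,0.03],"angular": [0,0,12.9]},
    {"xyz": [0.253,-0.08,0.03],"angular": [0,0,12.9]},
    {"xyz": [0.253,-0.08,0.03],"angular": [0,0,12.9]},
    {"xyz": [0.253,-0.08,0.03],"angular": [0,0,12.9]},
    {"xyz": [0.253,-0.08,0.03],"angular": [0,0,12.9]},
    {"xyz": [0.253,-0.08,0.03],"angular": [0,0,12.9]},
    {"xyz": [0.253,-0.08,0.03],"angular": [0,0,12.9]},
    {"xyz": [0.253,-0.08,0.03],"angular": [0,0,12.9]},
  ],
)

```text
clock: 1.25
position: [0.4287, -0.4211, 0.2015]
ee_rot: [0.998, 0.068, -0.0, 0.0]
ft_force: [-0.2, -0.7, -0.2]
grip_width: 0.996
grasp_force: 0.0
```

Run:
```python
from h import *
c=snap('wrist','w1.png')
print(proj(c,(.43,-.419,.014)))
```

```text
(np.float64(276.29861404443153), np.float64(178.23744446278954))
```

View pics/w1.png

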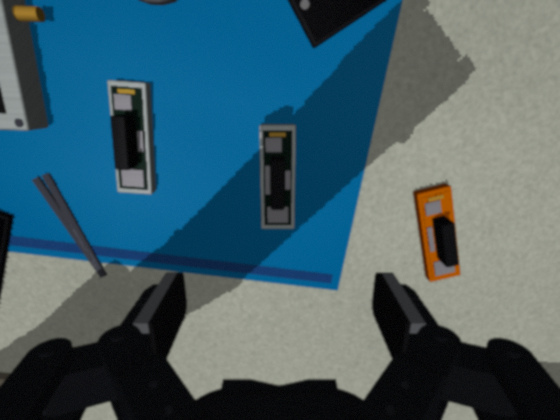

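The wrist view shows the silver carrier at (278,177), square to the tool. Its neighbour is at (131,137), and the orange look-alike is off the mat at (438,232).

```bash
cat >> h.py <<'E'
def nb(c):
    h=cv2.cvtColor(c['img'],cv2.COLOR_RGB2HSV);return ~((abs(h[:,:,0].astype(int)-105)<18)&(h[:,:,1]>90))
def car(c,p,r=.075):
    "carrier near world xy p in the wrist view: whole plate outline, z=.014"
    u,v=proj(c,(*p,.014));m=nb(c).astype(np.uint8)
    m=cv2.morphologyEx(m,cv2.MORPH_OPEN,np.ones((3,3)))
    return rect(c,m,(u,v),.014,800)
E
python3 - <<'E'
from h import *
c=snap('wrist')
a=car(c,(.43,-.419));print(a,car(c,(.449,-.269)))
go(a[0]/1000,a[1]/1000,.06,a[4]);go(a[0]/1000,a[1]/1000,.018,a[4])
E
```

```text
[ 429.6 -420.1  109.9   36.1    7.7 3614. ] [ 4.497e+02 -2.719e+02  1.101e+02  3.940e+01  3.600e+00  4.213e+03]
xyz [ 0.001  -0.0009  0.1415] rot [0. 0. 0.]
xyz [ 0.001  -0.0009  0.1835] rot [0. 0. 0.]
```

Request:
carry_out(
  motion=[
    {"xyz": [0.001,-0.001,0.04],"angular": [0,0,0]},
    {"xyz": [0.001,-0.001,0.08],"angular": [0,0,0]},
    {"xyz": [0.001,-0.001,0.12],"angular": [0,0,0]},
    {"xyz": [0.001,-0.001,0.15],"angular": [0,0,0]},
    {"xyz": [0.001,-0.001,0.17],"angular": [0,0,0]},
    {"xyz": [0.001,-0.001,0.183],"angular": [0,0,0]},
    {"xyz": [0.001,-0.001,0.183],"angular": [0,0,0]},
  ],
)

```text
clock: 2.05
position: [0.4296, -0.4185, 0.0169]
ee_rot: [0.998, 0.068, -0.001, -0.001]
ft_force: [-0.8, -0.6, 0.4]
grip_width: 0.999
grasp_force: 0.0
```

Request:
carry_out(
  motion=[
    {"xyz": [0,0,0],"angular": [0,0,0]},
    {"xyz": [0,0,0],"angular": [0,0,0]},
    {"xyz": [0,0,0],"angular": [0,0,0]},
    {"xyz": [0,0,0],"angular": [0,0,0]},
    {"xyz": [0,0,0],"angular": [0,0,0]},
    {"xyz": [0,0,0],"angular": [0,0,0]},
    {"xyz": [0,0,0],"angular": [0,0,0]},
  ],
  hand=0,
  grip_force=80,
)

```text
clock: 2.75
position: [0.4312, -0.4189, 0.019]
ee_rot: [0.998, 0.069, 0.0, 0.0]
ft_force: [0.2, 0.8, 6.5]
grip_width: 0.147
grasp_force: 79.0
```

Request:
carry_out(
  motion=[
    {"xyz": [0,0,-0.03],"angular": [0,0,0]},
    {"xyz": [0,0,-0.07],"angular": [0,0,0]},
    {"xyz": [0,0,-0.1],"angular": [0,0,0]},
    {"xyz": [0,0,-0.1],"angular": [0,0,0]},
  ],
)

```text
clock: 3.15
position: [0.4327, -0.4202, 0.1229]
ee_rot: [0.998, 0.069, 0.002, 0.003]
ft_force: [0.5, -0.5, -1.5]
grip_width: 0.142
grasp_force: 78.4
```

Run:
```python
from h import *
go(.5235,-.1325,.118,5.7);go(.5235,-.1325,.049,5.7)
b=np.array([.5088,-.0234]);a=np.radians(5.7)
for y in (-.111,-.037,.037,.111): print((b+y*np.array([-np.sin(a),np.cos(a)])).round(4))
```

```text
xyz [ 0.1294 -0.2725  0.004 ] rot [ 0.3 -0.3  2.2]
xyz [ 0.1291 -0.2729  0.073 ] rot [ 0.3 -0.3  2.2]
[ 0.5198 -0.1339]
[ 0.5125 -0.0602]
[0.5051 0.0134]
[0.4978 0.0871]
```

Request:
carry_out(
  motion=[
    {"xyz": [0.02,-0.045,0],"angular": [0,0,2.2]},
    {"xyz": [0.04,-0.09,0],"angular": [0,0,2.2]},
    {"xyz": [0.06,-0.135,0],"angular": [0,0,2.2]},
    {"xyz": [0.08,-0.18,0],"angular": [0,0,2.2]},
    {"xyz": [0.105,-0.22,0],"angular": [0,0,2.2]},
    {"xyz": [0.12,-0.255,0],"angular": [0,0,2.2]},
    {"xyz": [0.13,-0.276,0],"angular": [0,0,2.2]},
    {"xyz": [0.13,-0.276,0],"angular": [0,0,2.2]},
    {"xyz": [0.13,-0.276,0],"angular": [0,0,2.2]},
  ],
)

```text
clock: 4.05
position: [0.5212, -0.1273, 0.1174]
ee_rot: [0.999, 0.05, -0.001, -0.0]
ft_force: [-0.5, -1.8, -1.5]
grip_width: 0.138
grasp_force: 78.6
```

Run:
```python
from h import *
c=snap('wrist','w2.png');o=get_obs();print(o['grip_width'],o['grasp_force'],o['position'])
for p in [(.5242,-.1288,.03),(.5172,-.0554,.03),(.5092,.018,.03),(.5018,.092,.03)]: print(np.round(proj(c,p)))
go(.524,-.129,.049,5.7)
```

```text
0.14497737961973434 78.62578511238098 [ 0.52101899 -0.12829276  0.11750731]
[281. 209.]
[181. 208.]
[ 82. 209.]
[-18. 209.]
xyz [0.003  0.001  0.0685] rot [ 0.   0.1 -0.1]
```

View pics/w2.png

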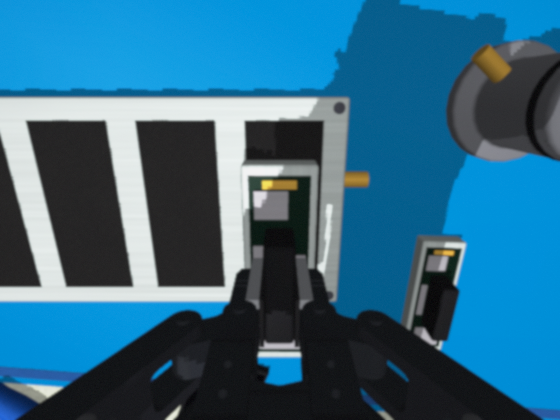

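The carrier is held straight. The pad next to it is centred near (182,207), against (181,208) predicted, so the pad positions hold.

Request:
carry_out(
  motion=[
    {"xyz": [0.003,0.001,0.03],"angular": [0,0,0]},
    {"xyz": [0.003,0.001,0.05],"angular": [0,0,0]},
    {"xyz": [0.003,0.001,0.06],"angular": [0,0,0]},
    {"xyz": [0.003,0.001,0.065],"angular": [0,0,0]},
    {"xyz": [0.003,0.001,0.068],"angular": [0,0,0]},
    {"xyz": [0.003,0.001,0.068],"angular": [0,0,0]},
  ],
)

```text
clock: 4.7
position: [0.525, -0.1284, 0.0507]
ee_rot: [0.999, 0.049, 0.0, 0.0]
ft_force: [-0.2, 0.2, -0.9]
grip_width: 0.141
grasp_force: 78.6
```

Request:
carry_out(
  motion=[
    {"xyz": [0,0,0],"angular": [0,0,0]},
    {"xyz": [0,0,0],"angular": [0,0,0]},
    {"xyz": [0,0,0],"angular": [0,0,0]},
    {"xyz": [0,0,0],"angular": [0,0,0]},
    {"xyz": [0,0,-0.03],"angular": [0,0,0]},
    {"xyz": [0,0,-0.08],"angular": [0,0,0]},
    {"xyz": [0,0,-0.12],"angular": [0,0,0]},
    {"xyz": [0,0,-0.14],"angular": [0,0,0]},
    {"xyz": [0,0,-0.14],"angular": [0,0,0]},
  ],
  hand=0.6,
)

```text
clock: 5.6
position: [0.5265, -0.1283, 0.194]
ee_rot: [0.999, 0.05, 0.003, 0.001]
ft_force: [0.7, 0.5, 0.1]
grip_width: 0.599
grasp_force: 0.0
```

Run:
```python
from h import *
go(.4497,-.2715,.20,3.6)
```

```text
xyz [-0.0906  0.1348 -0.0062] rot [ 0.1 -0.3  2.1]
```

Request:
carry_out(
  motion=[
    {"xyz": [-0.03,0.04,0],"angular": [0,0,2]},
    {"xyz": [-0.06,0.08,0],"angular": [0,0,2]},
    {"xyz": [-0.08,0.115,0],"angular": [0,0,2]},
    {"xyz": [-0.091,0.135,0],"angular": [0,0,2]},
    {"xyz": [-0.091,0.135,0],"angular": [0,0,2]},
    {"xyz": [-0.091,0.135,0],"angular": [0,0,2]},
  ],
  hand=0.8,
)

```text
clock: 6.2
position: [0.4473, -0.2712, 0.1895]
ee_rot: [0.999, 0.032, -0.0, -0.0]
ft_force: [0.5, 0.3, 1.1]
grip_width: 0.8
grasp_force: 0.0
```

Run:
```python
from h import *
c=snap('wrist')
a=car(c,(.4497,-.2705));print(a)
go(a[0]/1000,a[1]/1000,.019,a[4])
```

```text
[ 4.496e+02 -2.697e+02  1.094e+02  3.610e+01  3.600e+00  3.898e+03]
xyz [ 0.0019 -0.0005  0.1707] rot [-0.   0.   0.1]
```

Request:
carry_out(
  motion=[
    {"xyz": [0.002,-0.001,0.04],"angular": [0,0,0]},
    {"xyz": [0.002,-0.001,0.08],"angular": [0,0,0]},
    {"xyz": [0.002,-0.001,0.12],"angular": [0,0,0]},
    {"xyz": [0.002,-0.001,0.15],"angular": [0,0,0]},
    {"xyz": [0.002,-0.001,0.165],"angular": [0,0,0]},
    {"xyz": [0.002,-0.001,0.171],"angular": [0,0,0]},
    {"xyz": [0.002,-0.001,0.171],"angular": [0,0,0]},
  ],
)

```text
clock: 6.95
position: [0.4498, -0.2692, 0.0188]
ee_rot: [0.999, 0.033, -0.0, -0.0]
ft_force: [-0.6, 0.2, 0.4]
grip_width: 0.802
grasp_force: 0.0
```

Request:
carry_out(
  motion=[
    {"xyz": [0,0,0],"angular": [0,0,0]},
    {"xyz": [0,0,0],"angular": [0,0,0]},
    {"xyz": [0,0,0],"angular": [0,0,0]},
    {"xyz": [0,0,0],"angular": [0,0,0]},
    {"xyz": [0,0,0],"angular": [0,0,0]},
    {"xyz": [0,0,0],"angular": [0,0,0]},
    {"xyz": [0,0,-0.03],"angular": [0,0,0]},
    {"xyz": [0,0,-0.07],"angular": [0,0,0]},
    {"xyz": [0,0,-0.1],"angular": [0,0,0]},
    {"xyz": [0,0,-0.11],"angular": [0,0,0]},
    {"xyz": [0,0,-0.11],"angular": [0,0,0]},
  ],
  hand=0,
)

```text
clock: 8.05
position: [0.4501, -0.2707, 0.1304]
ee_rot: [0.999, 0.032, 0.001, 0.001]
ft_force: [0.7, 0.4, -2.2]
grip_width: 0.144
grasp_force: 78.5
```

Run:
```python
from h import *
go(.517,-.0555,.13,5.7);go(.517,-.0555,.0495,5.7)
```

```text
xyz [ 8.050e-02 -2.105e-01  2.000e-04] rot [ 0.1 -0.1 -2. ]
xyz [ 0.0804 -0.2106  0.0807] rot [ 0.1 -0.1 -2. ]
```

Request:
carry_out(
  motion=[
    {"xyz": [0.018,-0.045,0],"angular": [0,0,-2]},
    {"xyz": [0.036,-0.09,0],"angular": [0,0,-2]},
    {"xyz": [0.054,-0.135,0],"angular": [0,0,-2]},
    {"xyz": [0.07,-0.175,0],"angular": [0,0,-2]},
    {"xyz": [0.08,-0.205,0],"angular": [0,0,-2]},
    {"xyz": [0.0805,-0.2105,0],"angular": [0,0,-2]},
    {"xyz": [0.0805,-0.2105,0],"angular": [0,0,-2]},
  ],
)

```text
clock: 8.75
position: [0.5154, -0.0539, 0.1275]
ee_rot: [0.999, 0.051, -0.001, -0.0]
ft_force: [0.4, 0.2, -1.7]
grip_width: 0.134
grasp_force: 78.6
```

Run:
```python
from h import *
o=get_obs();print(o['grip_width'],o['grasp_force'],o['position'])
go(.517,-.0555,.0495,5.7)
```

```text
0.13399430287621758 78.59434247016907 [ 0.51544149 -0.05392989  0.12752202]
xyz [0.0016 0.0018 0.078 ] rot [-0.1  0.2  0.1]
```

Request:
carry_out(
  motion=[
    {"xyz": [0.001,0.001,0.03],"angular": [0,0,0]},
    {"xyz": [0.001,0.001,0.055],"angular": [0,0,0]},
    {"xyz": [0.001,0.001,0.068],"angular": [0,0,0]},
    {"xyz": [0.001,0.001,0.075],"angular": [0,0,0]},
    {"xyz": [0.001,0.001,0.078],"angular": [0,0,0]},
    {"xyz": [0.001,0.001,0.078],"angular": [0,0,0]},
  ],
)

```text
clock: 9.35
position: [0.5177, -0.0563, 0.0516]
ee_rot: [0.999, 0.049, 0.0, 0.0]
ft_force: [0.6, -0.6, -0.9]
grip_width: 0.143
grasp_force: 78.7
```

Request:
carry_out(
  motion=[
    {"xyz": [0,0,0],"angular": [0,0,0]},
    {"xyz": [0,0,0],"angular": [0,0,0]},
    {"xyz": [0,0,0],"angular": [0,0,0]},
    {"xyz": [0,0,0],"angular": [0,0,0]},
    {"xyz": [0,0,-0.03],"angular": [0,0,0]},
    {"xyz": [0,0,-0.08],"angular": [0,0,0]},
    {"xyz": [0,0,-0.12],"angular": [0,0,0]},
    {"xyz": [0,0,-0.14],"angular": [0,0,0]},
    {"xyz": [0,0,-0.14],"angular": [0,0,0]},
  ],
  hand=0.6,
)

```text
clock: 10.25
position: [0.5192, -0.056, 0.1949]
ee_rot: [0.999, 0.05, 0.003, 0.001]
ft_force: [1.1, 0.3, 0.8]
grip_width: 0.6
grasp_force: 0.0
```

Run:
```python
from h import *
go(.428,.192,.19,-3)
```

```text
xyz [-0.0662 -0.2558  0.0041] rot [ 0.1 -0.3  8.7]
```

Request:
carry_out(
  motion=[
    {"xyz": [-0.04,-0.02,0],"angular": [0,0,4]},
    {"xyz": [-0.07,-0.05,0],"angular": [0,0,8]},
    {"xyz": [-0.07,-0.095,0],"angular": [0,0,8.7]},
    {"xyz": [-0.066,-0.14,0],"angular": [0,0,8.7]},
    {"xyz": [-0.066,-0.185,0],"angular": [0,0,8.7]},
    {"xyz": [-0.066,-0.23,0],"angular": [0,0,8.7]},
    {"xyz": [-0.066,-0.256,0],"angular": [0,0,8.7]},
    {"xyz": [-0.066,-0.256,0],"angular": [0,0,8.7]},
    {"xyz": [-0.066,-0.256,0],"angular": [0,0,8.7]},
  ],
  hand=0.8,
)

```text
clock: 11.15
position: [0.426, 0.1921, 0.1904]
ee_rot: [1.0, -0.026, -0.001, 0.0]
ft_force: [0.5, -0.6, -0.3]
grip_width: 0.804
grasp_force: 0.0
```

Run:
```python
from h import *
c=snap('wrist')
a=car(c,(.428,.192));print(a,car(c,(.453,.336)))
go(a[0]/1000,a[1]/1000,.019,a[4])
```

```text
[ 4.293e+02  1.945e+02  1.094e+02  3.640e+01 -3.000e+00  3.914e+03] [ 455.4  338.6  110.4   39.6   -5.9 4329. ]
xyz [ 0.003  -0.0036  0.1715] rot [ 0.   0.1 -0. ]
```

Request:
carry_out(
  motion=[
    {"xyz": [0.003,-0.003,0.04],"angular": [0,0,0]},
    {"xyz": [0.003,-0.003,0.08],"angular": [0,0,0]},
    {"xyz": [0.003,-0.003,0.12],"angular": [0,0,0]},
    {"xyz": [0.003,-0.003,0.15],"angular": [0,0,0]},
    {"xyz": [0.003,-0.003,0.165],"angular": [0,0,0]},
    {"xyz": [0.003,-0.003,0.171],"angular": [0,0,0]},
    {"xyz": [0.003,-0.003,0.171],"angular": [0,0,0]},
  ],
)

```text
clock: 11.9
position: [0.4299, 0.1946, 0.0205]
ee_rot: [1.0, -0.027, -0.0, 0.0]
ft_force: [0.7, 0.0, 1.6]
grip_width: 0.802
grasp_force: 0.0
```

Request:
carry_out(
  motion=[
    {"xyz": [0,0,0],"angular": [0,0,0]},
    {"xyz": [0,0,0],"angular": [0,0,0]},
    {"xyz": [0,0,0],"angular": [0,0,0]},
    {"xyz": [0,0,0],"angular": [0,0,0]},
    {"xyz": [0,0,0],"angular": [0,0,0]},
    {"xyz": [0,0,0],"angular": [0,0,0]},
    {"xyz": [0,0,-0.03],"angular": [0,0,0]},
    {"xyz": [0,0,-0.07],"angular": [0,0,0]},
    {"xyz": [0,0,-0.1],"angular": [0,0,0]},
    {"xyz": [0,0,-0.11],"angular": [0,0,0]},
    {"xyz": [0,0,-0.11],"angular": [0,0,0]},
  ],
  hand=0,
)

```text
clock: 13.0
position: [0.4303, 0.1952, 0.1313]
ee_rot: [1.0, -0.026, 0.001, -0.0]
ft_force: [0.6, 0.5, -2.8]
grip_width: 0.138
grasp_force: 78.7
```

Run:
```python
from h import *
go(.5095,.018,.13,5.7)
```

```text
xyz [0.0885 0.1727 0.0015] rot [-0.  -0.1 -8.7]
```

Request:
carry_out(
  motion=[
    {"xyz": [0.02,0.045,0],"angular": [0,0,-4]},
    {"xyz": [0.04,0.09,0],"angular": [0,0,-8]},
    {"xyz": [0.065,0.13,0],"angular": [0,0,-8.7]},
    {"xyz": [0.085,0.165,0],"angular": [0,0,-8.7]},
    {"xyz": [0.0885,0.173,0],"angular": [0,0,-8.7]},
    {"xyz": [0.0885,0.173,0],"angular": [0,0,-8.7]},
    {"xyz": [0.0885,0.173,0],"angular": [0,0,-8.7]},
  ],
)

```text
clock: 13.7
position: [0.5078, 0.019, 0.1291]
ee_rot: [0.999, 0.05, -0.001, -0.0]
ft_force: [-0.6, 0.6, -1.3]
grip_width: 0.14
grasp_force: 78.7
```

Run:
```python
from h import *
o=get_obs();print(o['grip_width'],o['grasp_force'],o['position'])
go(.5095,.018,.0505,5.7)
```

```text
0.14006009976343733 78.72533082962036 [0.50784141 0.01897846 0.12913396]
xyz [0.0017 0.0012 0.0786] rot [-0.   0.1  0.1]
```

Request:
carry_out(
  motion=[
    {"xyz": [0.001,0.001,0.03],"angular": [0,0,0]},
    {"xyz": [0.001,0.001,0.055],"angular": [0,0,0]},
    {"xyz": [0.001,0.001,0.068],"angular": [0,0,0]},
    {"xyz": [0.001,0.001,0.075],"angular": [0,0,0]},
    {"xyz": [0.001,0.001,0.079],"angular": [0,0,0]},
    {"xyz": [0.001,0.001,0.079],"angular": [0,0,0]},
  ],
)

```text
clock: 14.3
position: [0.5103, 0.0173, 0.0518]
ee_rot: [0.999, 0.05, 0.0, -0.0]
ft_force: [0.3, 0.8, -1.5]
grip_width: 0.143
grasp_force: 78.7
```

Request:
carry_out(
  motion=[
    {"xyz": [0,0,0],"angular": [0,0,0]},
    {"xyz": [0,0,0],"angular": [0,0,0]},
    {"xyz": [0,0,0],"angular": [0,0,0]},
    {"xyz": [0,0,0],"angular": [0,0,0]},
    {"xyz": [0,0,-0.03],"angular": [0,0,0]},
    {"xyz": [0,0,-0.08],"angular": [0,0,0]},
    {"xyz": [0,0,-0.12],"angular": [0,0,0]},
    {"xyz": [0,0,-0.14],"angular": [0,0,0]},
    {"xyz": [0,0,-0.14],"angular": [0,0,0]},
  ],
  hand=0.6,
)

```text
clock: 15.2
position: [0.5117, 0.0169, 0.1947]
ee_rot: [0.999, 0.049, 0.003, 0.0]
ft_force: [0.5, 0.1, -0.7]
grip_width: 0.596
grasp_force: 0.0
```

Run:
```python
from h import *
go(.4545,.337,.19,-5.8)
```

```text
xyz [-0.0253 -0.3242  0.0042] rot [ 0.  -0.3 11.5]
```

Request:
carry_out(
  motion=[
    {"xyz": [-0.04,-0.02,0],"angular": [0,0,4]},
    {"xyz": [-0.075,-0.05,0],"angular": [0,0,8]},
    {"xyz": [-0.075,-0.095,0],"angular": [0,0,11.5]},
    {"xyz": [-0.07,-0.14,0],"angular": [0,0,11.5]},
    {"xyz": [-0.06,-0.185,0],"angular": [0,0,11.5]},
    {"xyz": [-0.05,-0.23,0],"angular": [0,0,11.5]},
    {"xyz": [-0.035,-0.275,0],"angular": [0,0,11.5]},
    {"xyz": [-0.025,-0.315,0],"angular": [0,0,11.5]},
    {"xyz": [-0.025,-0.324,0],"angular": [0,0,11.5]},
    {"xyz": [-0.025,-0.324,0],"angular": [0,0,11.5]},
  ],
  hand=0.8,
)

```text
clock: 16.2
position: [0.4516, 0.3385, 0.1898]
ee_rot: [0.999, -0.049, -0.001, -0.0]
ft_force: [-0.2, -0.2, 0.6]
grip_width: 0.801
grasp_force: 0.0
```

Run:
```python
from h import *
c=snap('wrist')
a=car(c,(.455,.337));print(a)
go(a[0]/1000,a[1]/1000,.019,a[4])
```

```text
[ 455.3  340.4  110.3   36.6   -5.9 3952. ]
xyz [ 0.003 -0.004  0.171] rot [0.1 0.1 0.2]
```

Request:
carry_out(
  motion=[
    {"xyz": [0.003,-0.002,0.04],"angular": [0,0,0]},
    {"xyz": [0.003,-0.002,0.08],"angular": [0,0,0]},
    {"xyz": [0.003,-0.002,0.12],"angular": [0,0,0]},
    {"xyz": [0.003,-0.002,0.15],"angular": [0,0,0]},
    {"xyz": [0.003,-0.002,0.165],"angular": [0,0,0]},
    {"xyz": [0.003,-0.002,0.171],"angular": [0,0,0]},
    {"xyz": [0.003,-0.002,0.171],"angular": [0,0,0]},
  ],
)

```text
clock: 16.95
position: [0.4565, 0.338, 0.0206]
ee_rot: [0.999, -0.051, 0.0, 0.0]
ft_force: [-0.2, 0.3, 0.0]
grip_width: 0.801
grasp_force: 0.0
```

Request:
carry_out(
  motion=[
    {"xyz": [0,0,0],"angular": [0,0,0]},
    {"xyz": [0,0,0],"angular": [0,0,0]},
    {"xyz": [0,0,0],"angular": [0,0,0]},
    {"xyz": [0,0,0],"angular": [0,0,0]},
    {"xyz": [0,0,0],"angular": [0,0,0]},
    {"xyz": [0,0,0],"angular": [0,0,0]},
    {"xyz": [0,0,-0.03],"angular": [0,0,0]},
    {"xyz": [0,0,-0.07],"angular": [0,0,0]},
    {"xyz": [0,0,-0.1],"angular": [0,0,0]},
    {"xyz": [0,0,-0.11],"angular": [0,0,0]},
    {"xyz": [0,0,-0.11],"angular": [0,0,0]},
  ],
  hand=0,
)

```text
clock: 18.05
position: [0.4567, 0.3387, 0.1313]
ee_rot: [0.999, -0.051, 0.001, -0.001]
ft_force: [0.3, -0.3, -3.1]
grip_width: 0.141
grasp_force: 78.5
```

Run:
```python
from h import *
go(.502,.092,.13,5.7)
```

```text
xyz [0.0701 0.2408 0.0012] rot [ -0.1  -0.1 -11.5]
```

Request:
carry_out(
  motion=[
    {"xyz": [-0.01,0.045,0],"angular": [0,0,-4]},
    {"xyz": [-0.01,0.09,0],"angular": [0,0,-8]},
    {"xyz": [0.0,0.135,0],"angular": [0,0,-11.5]},
    {"xyz": [0.02,0.18,0],"angular": [0,0,-11.5]},
    {"xyz": [0.045,0.22,0],"angular": [0,0,-11.5]},
    {"xyz": [0.07,0.241,0],"angular": [0,0,-11.5]},
    {"xyz": [0.07,0.241,0],"angular": [0,0,-11.5]},
    {"xyz": [0.07,0.241,0],"angular": [0,0,-11.5]},
  ],
)

```text
clock: 18.85
position: [0.5005, 0.091, 0.1284]
ee_rot: [0.999, 0.049, -0.002, 0.0]
ft_force: [-0.6, -0.1, -1.4]
grip_width: 0.139
grasp_force: 78.7
```

Run:
```python
from h import *
o=get_obs();print(o['grip_width'],o['grasp_force'],o['position'])
go(.502,.092,.0505,5.7)
```

```text
0.13909479301382086 78.74367356300354 [0.5004826  0.09096777 0.12839833]
xyz [ 0.0019 -0.0009  0.0779] rot [-0.   0.2 -0.1]
```

Request:
carry_out(
  motion=[
    {"xyz": [0.001,-0.001,0.03],"angular": [0,0,0]},
    {"xyz": [0.001,-0.001,0.055],"angular": [0,0,0]},
    {"xyz": [0.001,-0.001,0.068],"angular": [0,0,0]},
    {"xyz": [0.001,-0.001,0.075],"angular": [0,0,0]},
    {"xyz": [0.001,-0.001,0.079],"angular": [0,0,0]},
    {"xyz": [0.001,-0.001,0.079],"angular": [0,0,0]},
  ],
)

```text
clock: 19.45
position: [0.5025, 0.0931, 0.0519]
ee_rot: [0.999, 0.05, 0.0, -0.0]
ft_force: [0.1, -0.2, -1.0]
grip_width: 0.14
grasp_force: 78.9
```

Request:
carry_out(
  motion=[
    {"xyz": [0,0,0],"angular": [0,0,0]},
    {"xyz": [0,0,0],"angular": [0,0,0]},
    {"xyz": [0,0,0],"angular": [0,0,0]},
    {"xyz": [0,0,0],"angular": [0,0,0]},
    {"xyz": [0,0,-0.03],"angular": [0,0,0]},
    {"xyz": [0,0,-0.08],"angular": [0,0,0]},
    {"xyz": [0,0,-0.12],"angular": [0,0,0]},
    {"xyz": [0,0,-0.14],"angular": [0,0,0]},
    {"xyz": [-0.05,0.02,-0.14],"angular": [0,0,0]},
    {"xyz": [-0.1,0.06,-0.14],"angular": [0,0,0]},
    {"xyz": [-0.11,0.1,-0.14],"angular": [0,0,0]},
    {"xyz": [-0.11,0.13,-0.14],"angular": [0,0,0]},
  ],
  hand=0.6,
)

```text
clock: 20.65
position: [0.4036, -0.0498, 0.1917]
ee_rot: [0.999, 0.049, 0.0, 0.001]
ft_force: [1.3, -0.7, -0.4]
grip_width: 0.597
grasp_force: 0.0
```

Run:
```python
from h import *
c=snap('wrist','w3.png')
for p in [(.5242,-.1288,.03),(.5172,-.0554,.03),(.5092,.018,.03),(.5018,.092,.03)]: print(np.round(proj(c,p)))
go(.613,-.279,.18,5.7)
```

```text
[384.  59.]
[297.  58.]
[211.  59.]
[123.  60.]
xyz [0.1869 0.2422 0.0125] rot [ 0.1 -0.1 -0.4]
```

View pics/w3.png

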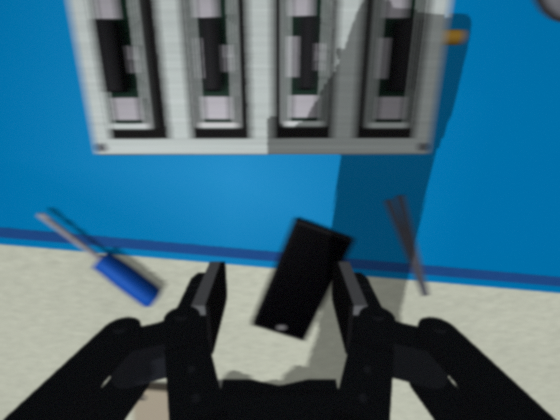

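All four carriers lie on their pads, at (123,60), (211,59), (297,58) and (384,59). Next I locate the plunger head.

Run:
```python
from h import *
c=snap('top');im=cv2.imread('pics/top0.png')
for i in (c['img'],im[:,:,::-1]):
    m=np.zeros((420,560),np.uint8);m[184:204,332:356]=(i.max(2)<50)[184:204,332:356]
    m=cv2.morphologyEx(m,cv2.MORPH_OPEN,np.ones((3,3)))
    a=rect(c,m,(343,194),.147);print(a)
s=snap('side')
print(np.round(proj(s,(a[0]/1000,a[1]/1000,.15))),np.round(proj(s,(a[0]/1000,a[1]/1000,.09))))
i=s['img'];m=(i.max(2)<50)
ys,xs=np.nonzero(m[158:178,300:322]);print(xs.mean()+300,ys.mean()+158,len(xs),xs.min()+300,xs.max()+300,ys.min()+158,ys.max()+158)
go(a[0]/1000,a[1]/1000,.165,5.7)
```

```text
[ 613.6 -284.6   40.4   37.3   89.9  117. ]
[ 613.6 -284.6   40.4   37.3   89.9  117. ]
[310. 164.] [310. 176.]
305.64285714285717 161.28571428571428 14 304 307 158 164
xyz [0.1849 0.2536 0.0268] rot [ 0.  -0.  -0.3]
```

Request:
carry_out(
  motion=[
    {"xyz": [0.03,0.04,0],"angular": [0,0,0]},
    {"xyz": [0.06,0.08,0],"angular": [0,0,0]},
    {"xyz": [0.09,0.12,0],"angular": [0,0,0]},
    {"xyz": [0.12,0.16,0],"angular": [0,0,0]},
    {"xyz": [0.15,0.2,0],"angular": [0,0,0]},
    {"xyz": [0.175,0.235,0],"angular": [0,0,0]},
    {"xyz": [0.185,0.253,0],"angular": [0,0,0]},
    {"xyz": [0.185,0.253,0.01],"angular": [0,0,0]},
    {"xyz": [0.185,0.253,0.015],"angular": [0,0,0]},
    {"xyz": [0.185,0.253,0.015],"angular": [0,0,0]},
  ],
  hand=0,
)

```text
clock: 21.8
position: [0.6144, -0.279, 0.175]
ee_rot: [0.999, 0.051, -0.001, -0.001]
ft_force: [-0.3, 0.3, 0.0]
grip_width: 0.002
grasp_force: 0.0
```

Run:
```python
from h import *
c=snap('wrist','w4.png')
go(.6136,-.2846,.121,5.7)
c=snap('top')
i=c['img']
P=[(.5242,-.1288),(.5172,-.0554),(.5092,.018),(.5018,.092)]
for p in P: print(np.round(proj(c,(*p,.044))))
cv2.imwrite('pics/t2.png',cv2.resize(i[130:290,160:360,::-1],None,fx=3.5,fy=3.5,interpolation=cv2.INTER_CUBIC))
```

```text
xyz [-0.0015  0.0052  0.0549] rot [-0.1  0.   0.1]
[300. 223.]
[281. 225.]
[262. 227.]
[242. 229.]
```

View pics/w4.png

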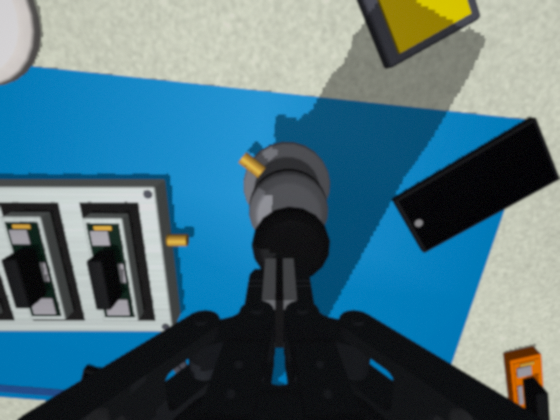

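View pics/t2.png

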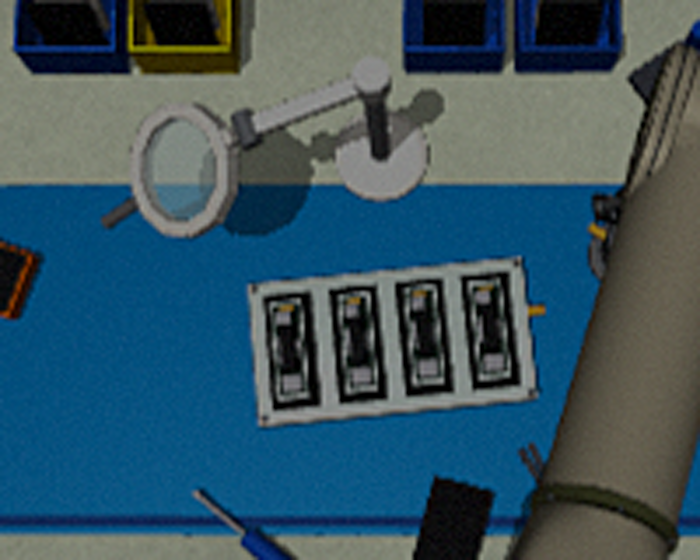

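In the wrist view the plunger head is at (290,243), slightly right of the fingertips at (281,262). The top crop shows all four carriers centred on their pads. The lens ring is at (185,170) in the crop and the post top at (371,77).

Request:
carry_out(
  motion=[
    {"xyz": [-0.001,0.005,0.01],"angular": [0,0,0]},
    {"xyz": [-0.001,0.005,0.025],"angular": [0,0,0]},
    {"xyz": [-0.001,0.005,0.035],"angular": [0,0,0]},
    {"xyz": [-0.001,0.005,0.042],"angular": [0,0,0]},
    {"xyz": [-0.001,0.005,0.048],"angular": [0,0,0]},
    {"xyz": [-0.001,0.005,0.052],"angular": [0,0,0]},
    {"xyz": [-0.001,0.005,0.053],"angular": [0,0,0]},
    {"xyz": [-0.001,0.005,0.053],"angular": [0,0,0]},
    {"xyz": [-0.001,0.005,0.053],"angular": [0,0,0]},
  ],
)

```text
clock: 22.8
position: [0.6143, -0.2869, 0.124]
ee_rot: [0.999, 0.049, 0.0, 0.001]
ft_force: [-2.2, -1.7, 9.2]
grip_width: -0.003
grasp_force: 5.0
```

Request:
carry_out(
  motion=[
    {"xyz": [0,0,0.002],"angular": [0,0,0]},
    {"xyz": [0,0,0.004],"angular": [0,0,0]},
    {"xyz": [0,0,0.004],"angular": [0,0,0]},
    {"xyz": [0,0,0.004],"angular": [0,0,0]},
  ],
)

```text
clock: 23.2
position: [0.6143, -0.2869, 0.1202]
ee_rot: [0.999, 0.049, 0.0, 0.001]
ft_force: [-4.0, -0.3, 11.5]
grip_width: -0.002
grasp_force: 5.7
```

Request:
carry_out(
  motion=[
    {"xyz": [0,0,0.001],"angular": [0,0,0]},
    {"xyz": [0,0,0.002],"angular": [0,0,0]},
    {"xyz": [0,0,0.002],"angular": [0,0,0]},
    {"xyz": [0,0,0.002],"angular": [0,0,0]},
  ],
)

```text
clock: 23.6
position: [0.6144, -0.2869, 0.12]
ee_rot: [0.999, 0.049, 0.001, 0.001]
ft_force: [-8.0, 0.6, 23.8]
grip_width: 0.001
grasp_force: 11.8
```

At the stop: the force has jumped to 24 N at z = 0.120. Two more strokes follow.

Request:
carry_out(
  motion=[
    {"xyz": [0,0,-0.02],"angular": [0,0,0]},
    {"xyz": [0,0,-0.045],"angular": [0,0,0]},
    {"xyz": [0,0,-0.045],"angular": [0,0,0]},
    {"xyz": [0,0,-0.045],"angular": [0,0,0]},
    {"xyz": [0,0,-0.045],"angular": [0,0,0]},
    {"xyz": [0,0,-0.03],"angular": [0,0,0]},
    {"xyz": [0,0,-0.018],"angular": [0,0,0]},
    {"xyz": [0,0,-0.008],"angular": [0,0,0]},
    {"xyz": [0,0,-0.002],"angular": [0,0,0]},
    {"xyz": [0,0,0],"angular": [0,0,0]},
    {"xyz": [0,0,0],"angular": [0,0,0]},
    {"xyz": [0,0,0],"angular": [0,0,0]},
  ],
)

```text
clock: 24.8
position: [0.6151, -0.2864, 0.12]
ee_rot: [0.999, 0.05, 0.001, 0.001]
ft_force: [-6.7, 3.5, 27.7]
grip_width: 0.003
grasp_force: 14.1
```

Request:
carry_out(
  motion=[
    {"xyz": [0,0,-0.02],"angular": [0,0,0]},
    {"xyz": [0,0,-0.045],"angular": [0,0,0]},
    {"xyz": [0,0,-0.045],"angular": [0,0,0]},
    {"xyz": [0,0,-0.045],"angular": [0,0,0]},
    {"xyz": [0,0,-0.045],"angular": [0,0,0]},
    {"xyz": [0,0,-0.03],"angular": [0,0,0]},
    {"xyz": [0,0,-0.018],"angular": [0,0,0]},
    {"xyz": [0,0,-0.008],"angular": [0,0,0]},
    {"xyz": [0,0,-0.002],"angular": [0,0,0]},
    {"xyz": [0,0,0],"angular": [0,0,0]},
    {"xyz": [0,0,0],"angular": [0,0,0]},
    {"xyz": [0,0,0],"angular": [0,0,0]},
  ],
)

```text
clock: 26.0
position: [0.615, -0.2865, 0.12]
ee_rot: [0.999, 0.049, 0.001, 0.001]
ft_force: [-8.8, 3.7, 28.1]
grip_width: 0.005
grasp_force: 14.3
```

Request:
carry_out(
  motion=[
    {"xyz": [0,0,-0.02],"angular": [0,0,0]},
    {"xyz": [0,0,-0.045],"angular": [0,0,0]},
    {"xyz": [0,0,-0.045],"angular": [0,0,0]},
    {"xyz": [0,0,-0.045],"angular": [0,0,0]},
    {"xyz": [0,0,-0.045],"angular": [0,0,0]},
    {"xyz": [0,0,-0.03],"angular": [0,0,0]},
    {"xyz": [0,0,-0.018],"angular": [0,0,0]},
    {"xyz": [0,0,-0.008],"angular": [0,0,0]},
    {"xyz": [0,0,-0.002],"angular": [0,0,0]},
    {"xyz": [0,0,0],"angular": [0,0,0]},
    {"xyz": [0,0,0],"angular": [0,0,0]},
    {"xyz": [0,0,0],"angular": [0,0,0]},
  ],
)

```text
clock: 27.2
position: [0.615, -0.2865, 0.12]
ee_rot: [0.999, 0.049, 0.001, 0.001]
ft_force: [-8.6, 3.1, 29.3]
grip_width: -0.001
grasp_force: 14.3
```

Request:
carry_out(
  motion=[
    {"xyz": [0,0,-0.02],"angular": [0,0,0]},
    {"xyz": [0,0,-0.05],"angular": [0,0,0]},
    {"xyz": [0,0,-0.08],"angular": [0,0,0]},
    {"xyz": [0,0,-0.1],"angular": [0,0,0]},
    {"xyz": [0,0,-0.1],"angular": [0,0,0]},
    {"xyz": [-0.04,-0.02,-0.1],"angular": [0,0,0]},
    {"xyz": [-0.09,-0.04,-0.1],"angular": [0,0,0]},
    {"xyz": [-0.14,-0.06,-0.1],"angular": [0,0,0]},
    {"xyz": [-0.18,-0.07,-0.1],"angular": [0,0,0]},
    {"xyz": [-0.18,-0.07,-0.1],"angular": [0,0,0]},
  ],
)

```text
clock: 28.2
position: [0.4217, -0.2336, 0.2144]
ee_rot: [0.999, 0.048, -0.003, -0.001]
ft_force: [0.4, -0.4, 1.0]
grip_width: 0.0
grasp_force: 0.0
```

```bash
cat > l.py <<'E'
from h import *
# ring (white ellipse) and handle in top and side, triangulated
c=snap('top');s=snap('side')
def crop(c,p,n,k=3,w=90):
    u,v=map(int,proj(c,p));x,y=max(u-w,0),max(v-w,0);print(n,'crop origin',x,y,'scale',k)
    return cv2.resize(c['img'][y:y+2*w,x:x+2*w,::-1],(400,400),interpolation=cv2.INTER_CUBIC)
A=crop(c,(.65,.15,.22),'top',w=60);B=crop(s,(.65,.15,.22),'side',w=75)
cv2.imwrite('pics/lens.png',np.hstack([A,B]))
E
python3 l.py
```

```text
top crop origin 161 120 scale 3
side crop origin 136 135 scale 3
```

View pics/lens.png

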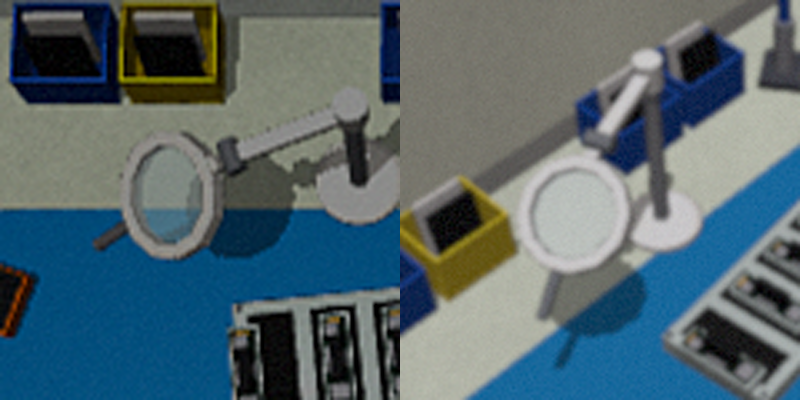

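The top crop shows the leftmost carrier has been knocked aside, to about (243,355) against its pad at (275,350). I'll put it back and pump again in case the knock came before the strokes. The lens ring is at (172,195) in the top crop and (576,213) in the side crop, with the handle tip at (98,243) and (543,316).

Run:
```python
from h import *
go(.470,.12,.23,5.7)
```

```text
xyz [ 0.0776 -0.3482 -0.014 ] rot [-0.   0.1 -0.1]
```

Request:
carry_out(
  motion=[
    {"xyz": [0.01,-0.045,-0.014],"angular": [0,0,0]},
    {"xyz": [0.02,-0.09,-0.014],"angular": [0,0,0]},
    {"xyz": [0.03,-0.135,-0.014],"angular": [0,0,0]},
    {"xyz": [0.04,-0.18,-0.014],"angular": [0,0,0]},
    {"xyz": [0.05,-0.225,-0.014],"angular": [0,0,0]},
    {"xyz": [0.06,-0.27,-0.014],"angular": [0,0,0]},
    {"xyz": [0.07,-0.315,-0.014],"angular": [0,0,0]},
    {"xyz": [0.077,-0.348,-0.014],"angular": [0,0,0]},
    {"xyz": [0.077,-0.348,-0.014],"angular": [0,0,0]},
    {"xyz": [0.077,-0.348,-0.014],"angular": [0,0,0]},
  ],
  hand=0.6,
)

```text
clock: 29.3
position: [0.4708, 0.1206, 0.2302]
ee_rot: [0.999, 0.051, -0.001, -0.0]
ft_force: [0.1, -0.4, -0.3]
grip_width: 0.601
grasp_force: 0.0
```

Run:
```python
from h import *
c=snap('wrist','w5.png')
for p in [(.5018,.092,.03),(.4975,.128,.044),(.4975,.128,.068)]: print(np.round(proj(c,p)))
```

```text
[309. 151.]
[274. 153.]
[273. 158.]
```

View pics/w5.png

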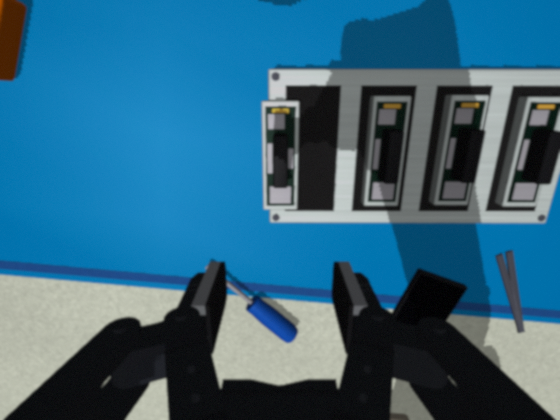

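The knocked carrier lies flat with its outline from (263,101) to (299,209), centre about (281,155). It overhangs the bed's left edge slightly.

Run:
```python
from h import *
c=snap('wrist')
q=[onz(c,u,v,.044)[:2] for u,v in [(263,101),(299,101),(299,209),(264,209)]]
m=np.mean(q,0);d=(q[0]+q[1]-q[2]-q[3]);yaw=np.degrees(np.arctan2(d[1],d[0]))
print(m,yaw,np.linalg.norm(d)/2,np.linalg.norm(q[0]-q[1]))
go(*m,.0495,yaw)
```

```text
[0.49380623 0.1186611 ] 5.998258890677989 0.10909766818264023 0.034355561920736445
xyz [0.0231 0.0023 0.181 ] rot [-0.   0.1 -0.4]
```

Request:
carry_out(
  motion=[
    {"xyz": [0.023,0.002,0.03],"angular": [0,0,0]},
    {"xyz": [0.023,0.002,0.07],"angular": [0,0,0]},
    {"xyz": [0.023,0.002,0.11],"angular": [0,0,0]},
    {"xyz": [0.023,0.002,0.15],"angular": [0,0,0]},
    {"xyz": [0.023,0.002,0.17],"angular": [0,0,0]},
    {"xyz": [0.023,0.002,0.18],"angular": [0,0,0]},
    {"xyz": [0.023,0.002,0.18],"angular": [0,0,0]},
  ],
)

```text
clock: 30.1
position: [0.4932, 0.1189, 0.0504]
ee_rot: [0.999, 0.049, -0.001, 0.0]
ft_force: [0.5, -0.3, -0.9]
grip_width: 0.603
grasp_force: 0.0
```

Request:
carry_out(
  motion=[
    {"xyz": [0,0,0],"angular": [0,0,0]},
    {"xyz": [0,0,0],"angular": [0,0,0]},
    {"xyz": [0,0,0],"angular": [0,0,0]},
    {"xyz": [0,0,0],"angular": [0,0,0]},
    {"xyz": [0,0,0],"angular": [0,0,0]},
    {"xyz": [0,0,0],"angular": [0,0,0]},
    {"xyz": [0,0,-0.02],"angular": [0,0,0]},
    {"xyz": [0,0,-0.03],"angular": [0,0,0]},
    {"xyz": [0,0,-0.03],"angular": [0,0,0]},
  ],
  hand=0,
)

```text
clock: 31.0
position: [0.4947, 0.1201, 0.083]
ee_rot: [0.999, 0.05, 0.002, -0.0]
ft_force: [1.2, 0.4, -2.2]
grip_width: 0.14
grasp_force: 78.4
```

Run:
```python
from h import *
go(.502,.092,.0515,5.7)
```

```text
xyz [0.0044 0.0287 0.0315] rot [ 0.  -0.2 -0. ]
```

Request:
carry_out(
  motion=[
    {"xyz": [0.005,0.015,0],"angular": [0,0,0]},
    {"xyz": [0.005,0.028,0],"angular": [0,0,0]},
    {"xyz": [0.005,0.028,0],"angular": [0,0,0]},
    {"xyz": [0.005,0.028,0.015],"angular": [0,0,0]},
    {"xyz": [0.005,0.028,0.025],"angular": [0,0,0]},
    {"xyz": [0.005,0.028,0.031],"angular": [0,0,0]},
    {"xyz": [0.005,0.028,0.031],"angular": [0,0,0]},
  ],
)

```text
clock: 31.7
position: [0.5004, 0.0927, 0.0526]
ee_rot: [0.999, 0.05, -0.001, 0.001]
ft_force: [-21.0, -4.3, 38.7]
grip_width: 0.14
grasp_force: 84.0
```

Request:
carry_out(
  motion=[
    {"xyz": [0,0,0],"angular": [0,0,0]},
    {"xyz": [0,0,0],"angular": [0,0,0]},
    {"xyz": [0,0,0],"angular": [0,0,0]},
    {"xyz": [0,0,0],"angular": [0,0,0]},
    {"xyz": [0,0,-0.03],"angular": [0,0,0]},
    {"xyz": [0,0,-0.08],"angular": [0,0,0]},
    {"xyz": [0,0,-0.12],"angular": [0,0,0]},
    {"xyz": [0,0,-0.14],"angular": [0,0,0]},
    {"xyz": [-0.05,0.02,-0.14],"angular": [0,0,0]},
    {"xyz": [-0.09,0.06,-0.14],"angular": [0,0,0]},
    {"xyz": [-0.09,0.1,-0.14],"angular": [0,0,0]},
    {"xyz": [-0.07,0.14,-0.14],"angular": [0,0,0]},
  ],
  hand=0.6,
)

```text
clock: 32.9
position: [0.4433, -0.0561, 0.1908]
ee_rot: [0.999, 0.049, 0.0, 0.001]
ft_force: [1.6, 0.7, -0.0]
grip_width: 0.599
grasp_force: 0.0
```

Run:
```python
from h import *
go(.614,-.286,.165,5.7)
c=snap('wrist');t=snap('top')
cv2.imwrite('pics/w6.png',np.hstack([cv2.resize(c['img'],(480,360)),cv2.resize(t['img'][190:270,220:325],(315,240))[:, :].repeat(1,0) if 0 else cv2.resize(t['img'][195:265,230:320],(320,360),interpolation=cv2.INTER_CUBIC)])[:,:,::-1])
```

```text
xyz [0.1472 0.2455 0.0264] rot [ 0.1 -0.  -0. ]
```

View pics/w6.png

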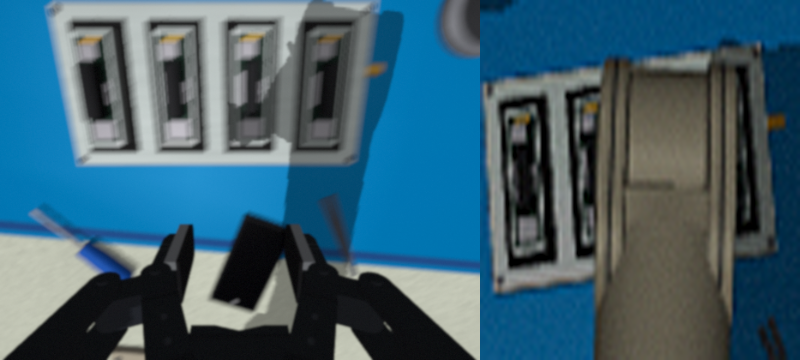

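All four carriers are back on their pads; in the wrist view they are at (97,87), (177,87), (250,86) and (322,88).

Request:
carry_out(
  motion=[
    {"xyz": [0.025,0.04,0],"angular": [0,0,0]},
    {"xyz": [0.05,0.08,0],"angular": [0,0,0]},
    {"xyz": [0.075,0.12,0],"angular": [0,0,0]},
    {"xyz": [0.1,0.16,0],"angular": [0,0,0]},
    {"xyz": [0.12,0.2,0],"angular": [0,0,0]},
    {"xyz": [0.14,0.235,0],"angular": [0,0,0]},
    {"xyz": [0.147,0.245,0],"angular": [0,0,0]},
    {"xyz": [0.147,0.245,0.01],"angular": [0,0,0]},
    {"xyz": [0.147,0.245,0.02],"angular": [0,0,0]},
    {"xyz": [0.147,0.245,0.02],"angular": [0,0,0]},
    {"xyz": [0.147,0.245,0.02],"angular": [0,0,0]},
  ],
  hand=0,
)

```text
clock: 34.1
position: [0.6157, -0.2818, 0.1701]
ee_rot: [0.999, 0.05, -0.0, -0.0]
ft_force: [0.6, 0.3, 0.2]
grip_width: 0.003
grasp_force: 0.0
```

Request:
carry_out(
  motion=[
    {"xyz": [0,0.003,0.015],"angular": [0,0,0]},
    {"xyz": [0,0.003,0.028],"angular": [0,0,0]},
    {"xyz": [0,0.003,0.04],"angular": [0,0,0]},
    {"xyz": [0,0.003,0.047],"angular": [0,0,0]},
    {"xyz": [0,0.003,0.051],"angular": [0,0,0]},
    {"xyz": [0,0.003,0.053],"angular": [0,0,0]},
    {"xyz": [0,0.003,0.053],"angular": [0,0,0]},
    {"xyz": [0,0.003,0.053],"angular": [0,0,0]},
  ],
)

```text
clock: 34.9
position: [0.617, -0.2865, 0.12]
ee_rot: [0.999, 0.049, 0.001, 0.001]
ft_force: [-6.8, 2.2, 23.3]
grip_width: 0.001
grasp_force: 11.4
```

Request:
carry_out(
  motion=[
    {"xyz": [0,0,-0.02],"angular": [0,0,0]},
    {"xyz": [0,0,-0.045],"angular": [0,0,0]},
    {"xyz": [0,0,-0.045],"angular": [0,0,0]},
    {"xyz": [0,0,-0.045],"angular": [0,0,0]},
    {"xyz": [0,0,-0.045],"angular": [0,0,0]},
    {"xyz": [0,0,-0.03],"angular": [0,0,0]},
    {"xyz": [0,0,-0.018],"angular": [0,0,0]},
    {"xyz": [0,0,-0.008],"angular": [0,0,0]},
    {"xyz": [0,0,-0.002],"angular": [0,0,0]},
    {"xyz": [0,0,0],"angular": [0,0,0]},
    {"xyz": [0,0,0],"angular": [0,0,0]},
    {"xyz": [0,0,0],"angular": [0,0,0]},
  ],
)

```text
clock: 36.1
position: [0.6171, -0.2863, 0.12]
ee_rot: [0.999, 0.05, 0.001, 0.001]
ft_force: [-7.7, 2.5, 27.9]
grip_width: 0.001
grasp_force: 14.0
```

Request:
carry_out(
  motion=[
    {"xyz": [0,0,-0.02],"angular": [0,0,0]},
    {"xyz": [0,0,-0.045],"angular": [0,0,0]},
    {"xyz": [0,0,-0.045],"angular": [0,0,0]},
    {"xyz": [0,0,-0.045],"angular": [0,0,0]},
    {"xyz": [0,0,-0.045],"angular": [0,0,0]},
    {"xyz": [0,0,-0.03],"angular": [0,0,0]},
    {"xyz": [0,0,-0.018],"angular": [0,0,0]},
    {"xyz": [0,0,-0.008],"angular": [0,0,0]},
    {"xyz": [0,0,-0.002],"angular": [0,0,0]},
    {"xyz": [0,0,0],"angular": [0,0,0]},
    {"xyz": [0,0,0],"angular": [0,0,0]},
    {"xyz": [0,0,0],"angular": [0,0,0]},
  ],
)

```text
clock: 37.3
position: [0.617, -0.2862, 0.12]
ee_rot: [0.999, 0.05, 0.001, 0.001]
ft_force: [-8.8, 3.0, 28.7]
grip_width: 0.001
grasp_force: 14.2
```

Request:
carry_out(
  motion=[
    {"xyz": [0,0,-0.02],"angular": [0,0,0]},
    {"xyz": [0,0,-0.05],"angular": [0,0,0]},
    {"xyz": [0,0,-0.08],"angular": [0,0,0]},
    {"xyz": [0,0,-0.1],"angular": [0,0,0]},
    {"xyz": [0,0,-0.1],"angular": [0,0,0]},
    {"xyz": [-0.04,-0.02,-0.1],"angular": [0,0,0]},
    {"xyz": [-0.09,-0.04,-0.1],"angular": [0,0,0]},
    {"xyz": [-0.14,-0.06,-0.1],"angular": [0,0,0]},
    {"xyz": [-0.18,-0.07,-0.1],"angular": [0,0,0]},
    {"xyz": [-0.18,-0.07,-0.1],"angular": [0,0,0]},
  ],
)

```text
clock: 38.3
position: [0.4237, -0.2334, 0.2144]
ee_rot: [0.999, 0.048, -0.003, -0.001]
ft_force: [-0.1, -0.4, 0.1]
grip_width: 0.003
grasp_force: 0.0
```

```bash
cat >> h.py <<'E'
def tri(c1,p1,c2,p2):
    o1,d1=ray(c1,*p1);o2,d2=ray(c2,*p2);t=np.linalg.lstsq(np.c_[d1,-d2],o2-o1,rcond=None)[0]
    a,b=o1+d1*t[0],o2+d2*t[1];return (a+b)/2,np.linalg.norm(a-b)
E
python3 - <<'E'
from h import *
t=snap('top');s=snap('side')
T=lambda x,y:(161+x*.3,120+y*.3)
S=lambda x,y:(136+(x-400)*.375,135+y*.375)
for n,a,b in [('lens',(172,195),(576,213)),('tip',(98,243),(543,316)),('hinge',(229,156),(600,135)),('post',(351,108),(648,62))]:
    p,e=tri(t,T(*a),s,S(*b));print(n,p.round(4),round(e,4))
# are the carriers still there
print([tuple(np.round(x)) for x in [proj(t,(.5018,.092,.044))]])
cv2.imwrite('pics/t3.png',cv2.resize(t['img'][130:270,130:330,::-1],(800,560),interpolation=cv2.INTER_CUBIC))
E
```

```text
lens [0.6568 0.1815 0.2192] 0.0008
tip [0.6207 0.2735 0.149 ] 0.0025
hinge [0.6817 0.1146 0.2781] 0.0002
post [ 0.7312 -0.0078  0.2812] 0.0007
[(np.float64(242.0), np.float64(229.0))]
```

View pics/t3.png

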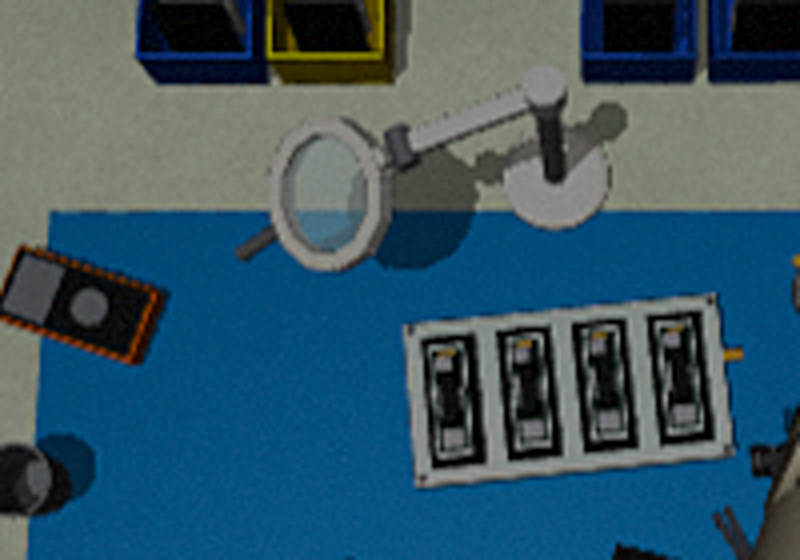

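All four carriers are seated: (455,400), (528,390), (604,385) and (682,378) in this crop. The triangulated magnifier points agree with the given sizes: arm heading about 112°, swivel about 1.29 rad, head about -0.64 rad, lens 0.219 high, handle tip 0.149 high. Now I go to the handle.

```bash
cat >> h.py <<'E'
def go2(x,y,z,yaw,tilt=0):
    o=get_obs();r=R.from_quat(o['ee_rot'])
    a=np.radians(yaw);t=R.from_matrix(np.array([[np.cos(a),np.sin(a),0],[np.sin(a),-np.cos(a),0],[0,0,-1]]))*R.from_euler('y',tilt,degrees=True)
    s=r.inv().apply(np.array([x,y,z])-o['position'])
    print('xyz',s.round(4),'rot',np.degrees((r.inv()*t).as_rotvec()).round(1))
E
python3 - <<'E'
from h import *
print(get_obs()['joint_pos'].round(2))
go2(.43,.1,.26,-68.2)
E
```

```text
[ 0.59  0.05 -0.19  1.82  0.01  1.27 -1.08]
xyz [ 0.0336 -0.3324 -0.0439] rot [ 0.   0.1 73.8]
```

Run:
```python
from h import *
go2(.43,.05,.26,100)
```

```text
xyz [ 0.0287 -0.2826 -0.0439] rot [ -0.1   0.  -94.4]
```

Request:
carry_out(
  motion=[
    {"xyz": [0.0,-0.04,-0.02],"angular": [0,0,-8]},
    {"xyz": [0.0,-0.08,-0.04],"angular": [0,0,-16]},
    {"xyz": [0.01,-0.12,-0.044],"angular": [0,0,-24]},
    {"xyz": [0.01,-0.15,-0.044],"angular": [0,0,-32]},
    {"xyz": [0.02,-0.18,-0.044],"angular": [0,0,-40]},
    {"xyz": [0.02,-0.21,-0.044],"angular": [0,0,-48]},
    {"xyz": [0.03,-0.24,-0.044],"angular": [0,0,-56]},
    {"xyz": [0.03,-0.26,-0.044],"angular": [0,0,-64]},
    {"xyz": [0.03,-0.28,-0.044],"angular": [0,0,-72]},
    {"xyz": [0.03,-0.283,-0.044],"angular": [0,0,-80]},
    {"xyz": [0.03,-0.283,-0.044],"angular": [0,0,-88]},
    {"xyz": [0.03,-0.283,-0.044],"angular": [0,0,-94]},
  ],
  hand=1,
)

```text
clock: 39.6
position: [0.4331, 0.0514, 0.2605]
ee_rot: [0.642, 0.767, 0.0, -0.001]
ft_force: [0.2, 0.9, 0.6]
grip_width: 0.999
grasp_force: 0.0
```

Run:
```python
from h import *
print(get_obs()['joint_pos'].round(2))
go2(.46,.34,.26,111.8,-20)
```

```text
[ 0.26 -0.09 -0.45  1.86 -0.04  1.36 -0.  ]
xyz [0.2794 0.0771 0.0008] rot [ -2.1 -20.  -11.6]
```

Request:
carry_out(
  motion=[
    {"xyz": [0.04,0.0,0],"angular": [0,-5,-3]},
    {"xyz": [0.085,0.01,0],"angular": [-0.6,-10,-6]},
    {"xyz": [0.13,0.02,0],"angular": [-1,-15,-9]},
    {"xyz": [0.175,0.035,0],"angular": [-2,-20,-11.6]},
    {"xyz": [0.215,0.05,0],"angular": [-2,-20,-11.6]},
    {"xyz": [0.255,0.065,0],"angular": [-2,-20,-11.6]},
    {"xyz": [0.28,0.077,0],"angular": [-2,-20,-11.6]},
    {"xyz": [0.28,0.077,0],"angular": [-2,-20,-11.6]},
    {"xyz": [0.28,0.077,0],"angular": [-2,-20,-11.6]},
  ],
)

```text
clock: 40.5
position: [0.4608, 0.3406, 0.2595]
ee_rot: [0.554, 0.814, -0.099, 0.142]
ft_force: [0.1, -1.1, -0.0]
grip_width: 0.999
grasp_force: 0.0
```

Run:
```python
from h import *
print(get_obs()['joint_pos'].round(2))
go2(.612,.295,.251,111.8,-20)
```

```text
[-0.28  0.42 -0.81  1.45  0.56  1.65 -0.74]
xyz [-0.0891  0.124   0.0409] rot [-0.3 -0.  -0.2]
```

Request:
carry_out(
  motion=[
    {"xyz": [0,0.04,0],"angular": [0,0,0]},
    {"xyz": [-0.02,0.08,0.01],"angular": [0,0,0]},
    {"xyz": [-0.05,0.11,0.02],"angular": [0,0,0]},
    {"xyz": [-0.08,0.124,0.035],"angular": [0,0,0]},
    {"xyz": [-0.089,0.124,0.041],"angular": [0,0,0]},
    {"xyz": [-0.089,0.124,0.041],"angular": [0,0,0]},
    {"xyz": [-0.089,0.124,0.041],"angular": [0,0,0]},
  ],
)

```text
clock: 41.2
position: [0.6112, 0.2942, 0.2534]
ee_rot: [0.555, 0.814, -0.098, 0.143]
ft_force: [0.6, -0.4, 0.3]
grip_width: 0.997
grasp_force: 0.0
```

Run:
```python
from h import *
z=R.from_quat(get_obs()['ee_rot']).as_matrix()[:,2];print(z)
G=np.array([.6249,.2629,.157]);go2(*(G+.019*z),111.8,-20)
c=snap('wrist');s=snap('side')
print(proj(c,G),proj(s,G))
u,v=map(int,proj(s,G))
cv2.imwrite('pics/g.png',np.hstack([c['img'][:400,:400] if 0 else cv2.resize(c['img'],(448,336)),cv2.resize(s['img'][v-60:v+60,u-60:u+60],(336,336),interpolation=cv2.INTER_CUBIC)])[:,:,::-1])
```

```text
[ 0.12437061 -0.31911406 -0.93952018]
xyz [0.001  0.0014 0.1213] rot [-0.2  0.  -0.3]
(np.float64(282.55672445116494), np.float64(205.39363792526922)) (np.float64(190.6787190669069), np.float64(248.92059718613007))
```

View pics/g.png

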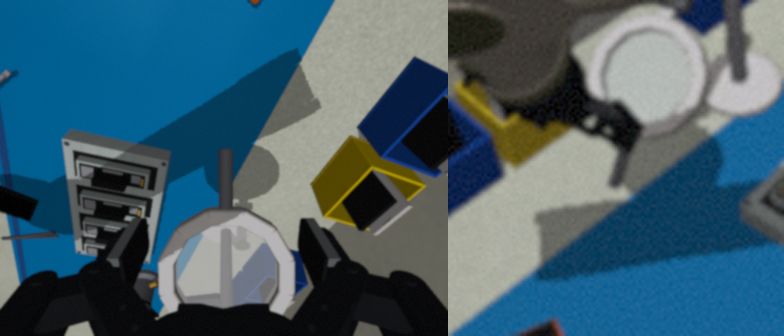

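The wrist view shows the handle stub midway between the fingers, from (225,150) to (225,208), and the predicted grip point falls on it. I go in along the tool axis.

Request:
carry_out(
  motion=[
    {"xyz": [0.001,0.001,0.03],"angular": [0,0,0]},
    {"xyz": [0.001,0.001,0.06],"angular": [0,0,0]},
    {"xyz": [0.001,0.001,0.085],"angular": [0,0,0]},
    {"xyz": [0.001,0.001,0.105],"angular": [0,0,0]},
    {"xyz": [0.001,0.001,0.117],"angular": [0,0,0]},
    {"xyz": [0.001,0.001,0.121],"angular": [0,0,0]},
    {"xyz": [0.001,0.001,0.121],"angular": [0,0,0]},
  ],
)

```text
clock: 42.0
position: [0.6274, 0.2569, 0.1395]
ee_rot: [0.555, 0.814, -0.098, 0.144]
ft_force: [-0.3, 0.3, 0.4]
grip_width: 1.0
grasp_force: 0.0
```

Request:
carry_out(
  motion=[
    {"xyz": [0,0,0],"angular": [0,0,0]},
    {"xyz": [0,0,0],"angular": [0,0,0]},
    {"xyz": [0,0,0],"angular": [0,0,0]},
    {"xyz": [0,0,0],"angular": [0,0,0]},
    {"xyz": [0,0,0],"angular": [0,0,0]},
    {"xyz": [0,0,0],"angular": [0,0,0]},
    {"xyz": [0,0,0],"angular": [0,0,0]},
  ],
  hand=0,
  grip_force=40,
)

```text
clock: 42.7
position: [0.6277, 0.2564, 0.1394]
ee_rot: [0.555, 0.814, -0.098, 0.144]
ft_force: [0.2, -0.0, 2.4]
grip_width: 0.147
grasp_force: 38.9
```

```bash
cat >> h.py <<'E'
POST=np.array([.7315,-.003]);L=.185
def pose(sw,hd):
    "TCP pose holding the handle at swivel sw, head hd (deg)"
    b=np.radians(185.7-sw);h=np.radians(hd);r=.14+L*np.cos(h)
    G=np.array([*(POST+r*np.array([np.cos(b),np.sin(b)])),.27+L*np.sin(h)])
    t=R.from_matrix(np.array([[np.cos(b),np.sin(b),0],[np.sin(b),-np.cos(b),0],[0,0,-1]]))*R.from_euler('y',hd+17.3,degrees=True)
    return G+.019*t.as_matrix()[:,2],t
def rows(q,p0=None):
    "rows of shift and turn from the present pose (or p0=(sw,hd)) through (sw,hd) in q"
    if p0 is None:
        o=get_obs();p,r=np.array(o['position']),R.from_quat(o['ee_rot'])
    else: p,r=pose(*p0)
    for s,h in q:
        P,t=pose(s,h);print('xyz',(r.inv().apply(P-p)).round(3).tolist(),'rot',np.degrees((r.inv()*t).as_rotvec()).round(1).tolist())
E
python3 - <<'E'
from h import *
rows([(73.9,-37.5),(73.9,0)])
rows([(73.9,h) for h in (-37,-32,-26,-20,-14,-8,-3,0)],(73.9,-37.3))
E
```

```text
xyz [0.001, 0.0, -0.0] rot [-0.2, -0.1, -0.4]
xyz [0.01, -0.0, -0.123] rot [-0.0, 37.4, -0.4]
xyz [0.0, -0.0, -0.001] rot [-0.0, 0.3, -0.0]
xyz [0.006, -0.0, -0.017] rot [0.0, 5.3, 0.0]
xyz [0.011, -0.0, -0.036] rot [-0.0, 11.3, -0.0]
xyz [0.014, -0.0, -0.056] rot [0.0, 17.3, 0.0]
xyz [0.015, -0.0, -0.076] rot [0.0, 23.3, -0.0]
xyz [0.014, -0.0, -0.096] rot [0.0, 29.3, -0.0]
xyz [0.011, 0.0, -0.112] rot [0.0, 34.3, -0.0]
xyz [0.009, 0.0, -0.122] rot [0.0, 37.3, -0.0]
```

Request:
carry_out(
  motion=[
    {"xyz": [0.003,0,-0.009],"angular": [0,2.6,0]},
    {"xyz": [0.006,0,-0.017],"angular": [0,5.3,0]},
    {"xyz": [0.009,0,-0.027],"angular": [0,8.3,0]},
    {"xyz": [0.011,0,-0.036],"angular": [0,11.3,0]},
    {"xyz": [0.014,0,-0.056],"angular": [0,17.3,0]},
    {"xyz": [0.015,0,-0.076],"angular": [0,23.3,0]},
    {"xyz": [0.014,0,-0.096],"angular": [0,29.3,0]},
    {"xyz": [0.011,0,-0.112],"angular": [0,34.3,0]},
    {"xyz": [0.009,0,-0.122],"angular": [0,37.3,0]},
    {"xyz": [0.009,0,-0.122],"angular": [0,37.3,0]},
  ],
)

```text
clock: 43.7
position: [0.6098, 0.3031, 0.2518]
ee_rot: [0.558, 0.816, 0.086, -0.125]
ft_force: [0.1, 2.2, 2.4]
grip_width: 0.147
grasp_force: 40.1
```

Run:
```python
from h import *
print(get_obs()['joint_pos'].round(2))
rows([(73.9,0)])
rows([(s,0) for s in (71,66,60,54,48,42,36)],(73.9,0));print()
rows([(s,0) for s in (31,25,19,13,8,4,1,0)],(36,0))
```

```text
[ 0.22  0.62 -0.95  1.25  0.2   1.42 -0.26]
xyz [0.001, -0.001, 0.0] rot [0.2, -0.1, -0.5]
xyz [-0.0, -0.017, -0.0] rot [0.9, -0.0, -2.8]
xyz [-0.003, -0.045, -0.001] rot [2.3, 0.0, -7.5]
xyz [-0.009, -0.079, -0.003] rot [4.1, -0.0, -13.3]
xyz [-0.019, -0.113, -0.006] rot [5.9, 0.0, -19.0]
xyz [-0.032, -0.144, -0.01] rot [7.7, -0.0, -24.7]
xyz [-0.048, -0.175, -0.015] rot [9.5, 0.0, -30.5]
xyz [-0.067, -0.203, -0.021] rot [11.3, 0.0, -36.2]

xyz [-0.001, -0.029, -0.0] rot [1.5, 0.0, -4.8]
xyz [-0.006, -0.063, -0.002] rot [3.3, -0.0, -10.5]
xyz [-0.014, -0.097, -0.004] rot [5.1, 0.0, -16.2]
xyz [-0.025, -0.129, -0.008] rot [6.8, -0.0, -22.0]
xyz [-0.037, -0.155, -0.012] rot [8.3, -0.0, -26.7]
xyz [-0.048, -0.175, -0.015] rot [9.5, -0.0, -30.6]
xyz [-0.057, -0.19, -0.018] rot [10.4, 0.0, -33.4]
xyz [-0.06, -0.194, -0.019] rot [10.7, 0.0, -34.4]
```

Request:
carry_out(
  motion=[
    {"xyz": [0,-0.017,0],"angular": [0.9,0,-2.8]},
    {"xyz": [-0.003,-0.045,-0.001],"angular": [2.3,0,-7.5]},
    {"xyz": [-0.009,-0.079,-0.003],"angular": [4.1,0,-13.3]},
    {"xyz": [-0.019,-0.113,-0.006],"angular": [5.9,0,-19.0]},
    {"xyz": [-0.032,-0.144,-0.01],"angular": [7.7,0,-24.7]},
    {"xyz": [-0.048,-0.175,-0.015],"angular": [9.5,0,-30.5]},
    {"xyz": [-0.067,-0.203,-0.021],"angular": [11.3,0,-36.2]},
    {"xyz": [-0.067,-0.203,-0.021],"angular": [11.3,0,-36.2]},
  ],
)

```text
clock: 44.5
position: [0.4454, 0.1602, 0.2506]
ee_rot: [0.262, 0.953, 0.037, -0.145]
ft_force: [1.9, -0.8, -0.1]
grip_width: 0.149
grasp_force: 40.2
```

Run:
```python
from h import *
print(get_obs()['joint_pos'].round(2))
rows([(36,0)])
```

```text
[ 0.7   0.38 -1.21  1.62  0.1   1.54  0.51]
xyz [0.002, 0.003, -0.001] rot [-0.2, 0.1, -0.4]
```

Request:
carry_out(
  motion=[
    {"xyz": [-0.001,-0.029,0],"angular": [1.5,0,-4.8]},
    {"xyz": [-0.006,-0.063,-0.002],"angular": [3.3,0,-10.5]},
    {"xyz": [-0.014,-0.097,-0.004],"angular": [5.1,0,-16.2]},
    {"xyz": [-0.014,-0.097,-0.004],"angular": [5.1,0,-16.2]},
  ],
)

```text
clock: 44.9
position: [0.4096, 0.0693, 0.2508]
ee_rot: [0.119, 0.982, 0.016, -0.149]
ft_force: [4.3, -1.1, 1.3]
grip_width: 0.149
grasp_force: 40.3
```

Run:
```python
from h import *
print(get_obs()['joint_pos'].round(2))
rows([(19,0)])
rows([(s,0) for s in (15,10,5,2,0)],(19,0))
```

```text
[ 0.94  0.3  -1.3   1.71  0.12  1.61  0.94]
xyz [0.001, 0.004, -0.001] rot [-0.1, 0.1, -0.5]
xyz [-0.001, -0.023, -0.0] rot [1.2, -0.0, -3.8]
xyz [-0.004, -0.052, -0.001] rot [2.7, -0.0, -8.6]
xyz [-0.009, -0.08, -0.003] rot [4.2, -0.0, -13.4]
xyz [-0.014, -0.097, -0.004] rot [5.1, -0.0, -16.2]
xyz [-0.017, -0.108, -0.005] rot [5.7, 0.0, -18.1]
```

Request:
carry_out(
  motion=[
    {"xyz": [-0.001,-0.023,0],"angular": [1.2,0,-3.8]},
    {"xyz": [-0.004,-0.052,-0.001],"angular": [2.7,0,-8.6]},
    {"xyz": [-0.009,-0.08,-0.003],"angular": [4.2,0,-13.4]},
    {"xyz": [-0.013,-0.094,-0.004],"angular": [4.9,0,-15.5]},
    {"xyz": [-0.016,-0.104,-0.005],"angular": [5.7,0,-18.0]},
    {"xyz": [-0.016,-0.104,-0.005],"angular": [5.7,0,-18.0]},
    {"xyz": [-0.016,-0.104,-0.005],"angular": [5.7,0,-18.0]},
  ],
)

```text
clock: 45.6
position: [0.4021, -0.032, 0.2514]
ee_rot: [-0.043, 0.988, -0.009, -0.149]
ft_force: [5.3, -1.9, -1.0]
grip_width: 0.152
grasp_force: 40.2
```

Run:
```python
from h import *
print(get_obs()['joint_pos'].round(2))
rows([(0,0)])
z=R.from_quat(get_obs()['ee_rot']).as_matrix()[:,2];print(get_obs()['position']-.019*z)
t=snap('top');s=snap('side')
b=(.513,-.0185,.27);u,v=map(int,proj(t,b));a,w=map(int,proj(s,b));print(u,v,a,w)
cv2.imwrite('pics/m.png',np.hstack([cv2.resize(t['img'][v-50:v+50,u-50:u+50],(400,400),interpolation=cv2.INTER_CUBIC),cv2.resize(s['img'][w-75:w+75,a-75:a+75],(400,400),interpolation=cv2.INTER_CUBIC)])[:,:,::-1])
```

```text
[ 1.13  0.3  -1.35  1.72  0.25  1.66  1.39]
xyz [0.0, -0.004, -0.0] rot [-0.1, 0.1, -0.7]
[ 0.40764537 -0.03144786  0.26956162]
269 216 281 191
```

View pics/m.png

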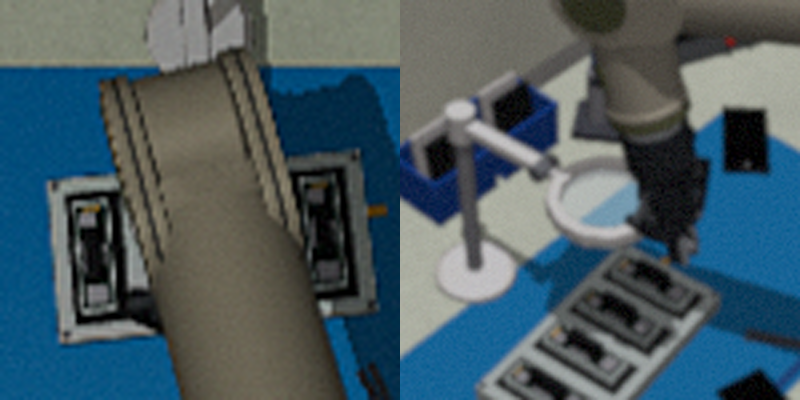

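The side view shows the ring level above the bed at (600,200) in the crop, with the gripper on its handle. I release and back off.

Request:
carry_out(
  motion=[
    {"xyz": [0,0,0],"angular": [0,0,0]},
    {"xyz": [0,0,0],"angular": [0,0,0]},
    {"xyz": [0,0,0],"angular": [0,0,0]},
    {"xyz": [0,0,0],"angular": [0,0,0]},
    {"xyz": [0,0,0],"angular": [0,0,0]},
    {"xyz": [0,0,-0.03],"angular": [0,0,0]},
    {"xyz": [0,0,-0.06],"angular": [0,0,0]},
    {"xyz": [0,0,-0.09],"angular": [0,0,0]},
    {"xyz": [0,0,-0.12],"angular": [0,0,0]},
    {"xyz": [0,0,-0.14],"angular": [0,0,0]},
    {"xyz": [0,0,-0.14],"angular": [0,0,0]},
  ],
  hand=0.6,
)

```text
clock: 46.8
position: [0.4433, -0.0274, 0.3866]
ee_rot: [-0.045, 0.988, -0.008, -0.15]
ft_force: [0.3, 0.1, -0.2]
grip_width: 0.597
grasp_force: 0.0
```

Run:
```python
from h import *
o=get_obs();print(o['joint_pos'].round(2))
M=R.from_quat(o['ee_rot']).as_matrix();print(M.T@(np.array([.36,-.36,.40])-o['position']))
```

```text
[ 0.96  0.35 -1.31  1.38  0.28  1.95  1.35]
[ 0.11169613 -0.32375088  0.02166696]
```

Request:
carry_out(
  motion=[
    {"xyz": [0.01,-0.04,0],"angular": [0,-4,0]},
    {"xyz": [0.02,-0.085,0],"angular": [0,-8,0]},
    {"xyz": [0.03,-0.13,0],"angular": [0,-12,0]},
    {"xyz": [0.05,-0.175,0],"angular": [0,-17,0]},
    {"xyz": [0.07,-0.22,0],"angular": [0,-17,0]},
    {"xyz": [0.09,-0.265,0],"angular": [0,-17,0]},
    {"xyz": [0.11,-0.31,0],"angular": [0,-17,0]},
    {"xyz": [0.11,-0.324,0],"angular": [0,-17,0]},
    {"xyz": [0.11,-0.324,0],"angular": [0,-17,0]},
  ],
)

```text
clock: 47.7
position: [0.3644, -0.3642, 0.4177]
ee_rot: [-0.042, 0.999, -0.002, -0.004]
ft_force: [-0.9, 0.6, 0.4]
grip_width: 0.603
grasp_force: 0.0
```

Run:
```python
from h import *
print(get_obs()['joint_pos'].round(2))
t=snap('top');s=snap('side')
b=(.513,-.0185,.27);print(np.round(proj(t,b),1),np.round(proj(s,b),1))
cv2.imwrite('pics/f.png',np.hstack([cv2.resize(t['img'][140:280,200:340],(400,400),interpolation=cv2.INTER_CUBIC),cv2.resize(s['img'][120:300,190:370],(400,400),interpolation=cv2.INTER_CUBIC)])[:,:,::-1])
```

```text
[ 1.73  0.22 -1.23  1.35  0.22  1.72  2.2 ]
[269.2 216.8] [281.7 191.3]
```

View pics/f.png

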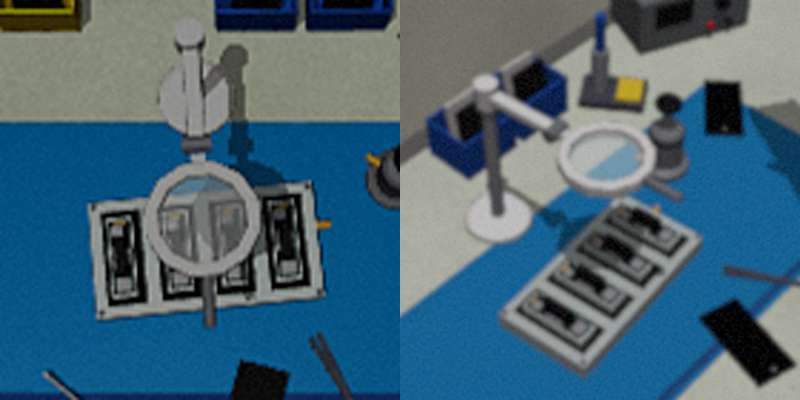

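The ring centre is at (271,216) in the full top image against (269,217) predicted, and (283,191) in the side image against (282,191).

Run:
```python
from h import *
t=snap('top');s=snap('side')
a,e=tri(t,(271,216.3),s,(283.2,191.1));b,f=tri(t,(273.2,252.7),s,(316,209.1))
print(a,e,b,f,np.arcsin((b[2]-a[2])/np.linalg.norm(b-a)),np.hypot(*(a[:2]-[.513,-.0185])))
```

```text
[ 0.51436975 -0.024972    0.265546  ] 0.002518328950969273 [ 0.39375822 -0.03310728  0.2661258 ] 0.004457547255301381 0.004796230000024709 0.006615364005480608
```

The head reads level at 0.005 rad, and the lens is 7 mm from the bed centre.

```bash
python3 -c "
from h import *
print(hand_in())"
```

```text
the job is handed in; nothing more can be done
None
```

The job is handed in, with no score returned: all four carriers on their pads (one was knocked aside and put back), the pump stroked three times again after that, and the lens 7 mm from the bed centre with its head level.

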